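# Rebuild the spice shelf

## Task

Put the spice shelf back together: lay the loose wooden board flat across the two stands of the rack, in their ledges, then stand every spice jar from the front and right of the counter upright on the board, in one row along its middle, and stand the pepper mill in the rack's tall round holder and the salt pot in its low, wide one. Leave the big sugar jar and whatever stands at the back of the counter where they are.

Things in the scene. Friction and masses are not known exactly. Their poses are not given: they have to be found in the camera images.
- shelf_rack: Fixed rack: two dark wooden stands 280 mm apart. Origin on the counter midway between them; x away from the robot (round holders on the -x side), y along the rack from low-holder to tall-holder end, z up. Each stand has a level ledge 82 mm above the counter, 40 mm long along y, with 8 mm high cheeks in front and behind (64 mm apart) and an 8 mm stop at its outer end (stops 320 mm apart).
- board_seat (a point): Where the centre of the board belongs when it lies on both ledges: midway between the stands, 91 mm above the counter; axes as the rack's.
- tall_holder (a point): Centre of the mouth of the tall round holder: an upright open steel tube, bore 66 mm, wall 4 mm, its mouth 60 mm above the counter; open below, so that what is put in stands on the counter. 112 mm in front of the rack's middle line.
- low_holder (a point): Centre of the mouth of the low wide round holder: a steel ring of bore 76 mm, wall 4 mm, its mouth 24 mm above the counter, likewise open below.
- shelf_board: The loose light wooden shelf board, 310 mm long (its y), 54 mm wide (its x), 18 mm thick (z), 0.22 kg, lying flat on the counter at the left. Origin at the centre of its underside. Either end may go to either stand.
- board_mid (a point): The board's centre, half-way up its thickness; axes as the board's.
- pepper_mill_mid (a point): The dark brown wooden pepper mill with waist and round head, 58 mm across at the foot, 160 mm tall: its centre, half-way up. z along its axis. It can be held by its round head, about 50 mm across at most, 116 to 149 mm above its foot.
- salt_pot_mid (a point): The squat white salt pot with a flat wooden lid, 58 mm tall: a broad foot 68 mm across and 20 mm high, and above it a straight neck 46 mm across, to be held there: its centre, half-way up. z along its axis.
- sugar_jar_mid (a point): A large lidded glass sugar jar, 92 mm across, 134 mm tall, loose, at the right beside the spice jars: its centre. To be left alone.
- jar_a_mid (a point): A spice jar with screw cap, 40 mm across, 105 mm tall, with straight upright sides (the cap, the top 20 mm, is as wide as the jar): its centre, half-way up; z along its axis. May be absent.
- jar_b_mid (a point): A spice jar with screw cap, 46 mm across, 97 mm tall, with straight upright sides (the cap, the top 20 mm, is as wide as the jar): its centre, half-way up; z along its axis. May be absent.
- jar_c_mid (a point): A spice jar with screw cap, 41 mm across, 102 mm tall, with straight upright sides (the cap, the top 20 mm, is as wide as the jar): its centre, half-way up; z along its axis. May be absent.
- jar_d_mid (a point): A spice jar with screw cap, 45 mm across, 98 mm tall, with straight upright sides (the cap, the top 20 mm, is as wide as the jar): its centre, half-way up; z along its axis. May be absent.
- jar_e_mid (a point): A spice jar with screw cap, 41 mm across, 99 mm tall, with straight upright sides (the cap, the top 20 mm, is as wide as the jar): its centre, half-way up; z along its axis. May be absent.
Mind the look-alikes: they are no part of the job. Leave any turquoise look-alike of the part that bears pepper_mill_mid alone. What is shaped like the part that bears jar_c_mid but turquoise is not meant.

How it is judged (in metres and radians):
On the way:
1. the board lies flat in the ledges of both stands (horizontal distance between board_mid and board_seat below 0.012 m and z of board_mid in the frame of board_seat between -0.006 and 0.006 m and angle between the y axis of shelf_board and the y axis of board_seat, either way round below 0.06 rad and angle between shelf_board's own z axis and vertical below 0.05 rad), for 0.3 s.
At the end, for the whole second after the job is handed in: Board level in both ledges (centre within 12 mm of its seat); every jar present upright on it, axis within 16 mm of its middle line, 10 mm or more from its ends; pepper mill in the tall holder, salt pot in the low one, upright on the counter, within 12 mm of centre; all at rest (all of step 1 and linear speed of each of shelf_board, jar_a, jar_b, jar_c, jar_d, jar_e, pepper_mill, salt_pot below 0.02 m/s and x of jar_a_mid in the frame of board_mid between -0.016 and 0.016 m and y of jar_a_mid in the frame of board_mid between -0.145 and 0.145 m and z of jar_a_mid in the frame of board_mid between 0.0555 and 0.0675 m and angle between each of jar_a_mid, jar_b_mid, jar_c_mid, jar_d_mid, jar_e_mid, pepper_mill_mid, salt_pot_mid's own z axis and vertical below 0.12 rad and x of jar_b_mid in the frame of board_mid between -0.016 and 0.016 m and y of jar_b_mid in the frame of board_mid between -0.145 and 0.145 m and z of jar_b_mid in the frame of board_mid between 0.0515 and 0.0635 m and x of jar_c_mid in the frame of board_mid between -0.016 and 0.016 m and y of jar_c_mid in the frame of board_mid between -0.145 and 0.145 m and z of jar_c_mid in the frame of board_mid between 0.054 and 0.066 m and x of jar_d_mid in the frame of board_mid between -0.016 and 0.016 m and y of jar_d_mid in the frame of board_mid between -0.145 and 0.145 m and z of jar_d_mid in the frame of board_mid between 0.052 and 0.064 m and x of jar_e_mid in the frame of board_mid between -0.016 and 0.016 m and y of jar_e_mid in the frame of board_mid between -0.145 and 0.145 m and z of jar_e_mid in the frame of board_mid between 0.0525 and 0.0645 m and horizontal distance between pepper_mill_mid and tall_holder below 0.012 m and height (world z) of pepper_mill_mid below 0.086 m and horizontal distance between salt_pot_mid and low_holder below 0.012 m and height (world z) of salt_pot_mid below 0.035 m); the robot touches nothing.
It fails at once if the sugar jar is moved more than 40 mm or tipped (distance of sugar_jar_mid from where it was at the start of the episode above 0.04 m or angle between sugar_jar_mid's own z axis and vertical above 0.6 rad).
Of jar_a, jar_b, jar_c, jar_d, jar_e only 3 to 5 are there at a start; the rules pass over those that are not, and their reading is None.
At some moment in a run one of salt_pot may be knocked a few centimetres aside while the robot is not near it.
It also fails if it takes over 210 s, if anything falls off the work surface, if the arm or the gripper's body presses on something with over 40 N, if the wrist force passes 120 N, or if a joint passes its speed limit or range.

## Robot

A 6-joint arm with a two-finger parallel gripper is mounted at the origin on a cart in front of the work surface, level with it; the furniture and walls round the work are solid. World frame = base frame: x ahead of the robot, y to its left, z up, the work surface at z = 0. Lengths are in mm, angles in rad, forces in N, time in s.
With the tool pointing down it reaches from about 350 to 775 mm from the base axis. Payload 7.3 kg.
Tool frame: the origin (TCP) lies at the very end of the fingers, on their centre line; the grasp point (between the pads) lies 19 mm behind it; z points along the fingers, x is the direction in which the jaws open and shut, and the axes are right-handed (so a half turn about z gives the same grasp; the last joint's range is limited). The gripper opens to 92 mm and grips with 3 to 60 N. Pads are 19 mm wide; open, the fingers measure 130 mm over their backs; the gripper's body (75 mm by 190 mm) begins 47 mm behind the grasp point.
Start: joints at [1.116, 0.342, 1.524, -0, 1.275, -0.146], TCP at [159.541, 500.192, 226.741] pointing down, gripper open.
Joint ranges: [-2.53, 2.53], [-0.77, 2.02], [0.04, 2.7], [-1, 4.14], [0.28, 2.66], [-3.11, 3.11]. Speed limits (rad/s): [2.57, 2.57, 3.14, 3.14, 3.14, 3.14].

## Interface

Orientations are given as [roll, pitch, yaw] about the fixed x, y, z axes, in that order (R = Rz(yaw) Ry(pitch) Rx(roll)).
In Python, from plant import bot, capture, camera_params gives the robot as it stands.
- The arm moves only by the shell command python3 -m jog 'ROWS' [OPENING]. ROWS is a JSON object of lists of equal length, an entry for each row: "xyz": the shift along the world's x, y, z as a fraction of full scale, a list of three; "angular": the turn, a rotation vector about the world's x, y, z as a fraction of full scale, a list of three. In form: {"xyz": [[x, y, z], ...], "angular": [[wx, wy, wz], ...]}. A call has 1 to 10 rows; each row shifts and turns the pose as measured when the row begins; what a row does not reach is not made up. Full scale, the value 1, is 2 cm for a shift and 6 degrees for a turn. A row lasts 1/10 s, in which the tool goes at most 50 mm and 8.59 degrees, less where a joint would pass 70% of its speed; a pose out of reach is approached as far as the arm can. A call with a number of a shift or a turn outside -1 to 1 is refused whole. A call with a gripper value outside its range is refused whole. OPENING is the closure, from -1 (fully open) to 1 (shut), set as the call begins (- or left out, the last holds). The fingers move at their own pace and stop on an object; the grip force is fixed at half the most. Time passes only in rows, so rows that do not move let the fingers close. It gives the time, the measured TCP pose, the force and the opening at its end, in the units of the state.
- bot.get_obs(): the state, without advancing time (a new reading comes with each control period).
- capture(name): name is "scene" or "side" or "wrist"; returns the picture (384x512x3 uint8, red, green, blue); there is no depth.
- camera_params(name): a dict with "fx", "fy", "cx", "cy" (pixels), "rvec" (rotation vector, rad) and "tvec" (3), from world to camera coordinates, as OpenCV has them. Camera axes: x right, y down, z forward; pixel columns grow to the right and rows downward; lengths in mm; the calibration is good to about 2 mm. The wrist camera is an equidistant fisheye: a pixel r from the principal point sees the ray r / f radians off the axis. A picture is of the moment at which its call begins: read the wrist's pose just before it. camera_params takes no time and is no camera call; for the wrist camera it gives the pose at the moment of the call.
- bot.close_job(): hands the job in, once; it reports no verdict.
The state is a dict: "time": time; "joint_positions": joint angles; "dq": joint speeds; "tau": joint torques, N m; "tool_pos": TCP position; "tcp_rot": TCP orientation; "contact_force": force on the tool from outside, world axes, zero at the start; "moment": the same for the moment, N m; "grip_width": finger opening in mm.
Only numpy, scipy, OpenCV 4.12 (cv2) and the standard library are available. Lean on these libraries where they do the work, as an engineer would, in place of code of your own. Each camera call takes 0.05 s, during which the arm holds its last target.

## Working session

There is one attempt and no reset: what is moved stays moved. The work goes in short steps, Python scripts to look and compute and a shell command to move; the robot and the scene stay as the last step left them, time stands still between calls to the robot, and variables do not carry over. Pictures are saved under pics/ and viewed, and the job is handed in when it is done.

```bash
ls; mkdir -p pics
python3 - <<'E'
from plant import bot,capture,camera_params
import cv2
print(bot.get_obs())
for n in ["scene","side","wrist"]:
    p=camera_params(n); print(n,p)
    cv2.imwrite(f"pics/{n}0.png",cv2.cvtColor(capture(n),cv2.COLOR_RGB2BGR))
E
```

```text
pics
{'time': 0.0, 'joint_positions': array([ 1.11601127e+00,  3.42697580e-01,  1.52501646e+00, -6.84890145e-06,
        1.27540477e+00, -1.45969922e-01]), 'dq': array([ 8.80994351e-04,  7.50152539e-04, -1.57268010e-03, -2.95159053e-05,
        1.44854180e-03,  1.11498354e-03]), 'tau': array([ 6.04382421e-04, -4.31247711e+01, -2.44216883e+01,  7.17212283e-02,
        5.60665573e-02, -1.83836064e-04]), 'tool_pos': array([159.34715943, 499.80352696, 226.05821325]), 'tcp_rot': array([-3.14137715e+00,  1.51087208e-03,  1.26198336e+00]), 'contact_force': array([-0.05343422, -0.19537229, -0.05469318]), 'moment': array([ 0.05173209,  0.01571923, -0.00434757]), 'grip_width': 91.75877191986832}
scene {'fx': 473.54501789842305, 'fy': 473.54501789842305, 'cx': 259.8580611430947, 'cy': 196.2174339298091, 'rvec': array([ 2.32458157, -0.52909539,  0.21401138]), 'tvec': array([-444.02853615,  185.27831405, 1507.348448  ])}
side {'fx': 430.0980961065484, 'fy': 430.0980961065484, 'cx': 258.53178568924045, 'cy': 186.8176056137077, 'rvec': array([ 2.20531597, -0.05377751,  0.02037575]), 'tvec': array([-506.04938204,   72.09906598, 1293.14033518])}
wrist {'fx': 297.3186396354542, 'fy': 297.3186396354542, 'cx': 258.82125219919, 'cy': 188.97418804156632, 'rvec': array([-2.33540658, -1.70565514, -0.25198874]), 'tvec': array([-523.24452608,  -36.41494765,  390.94871893])}
```

View pics/scene0.png

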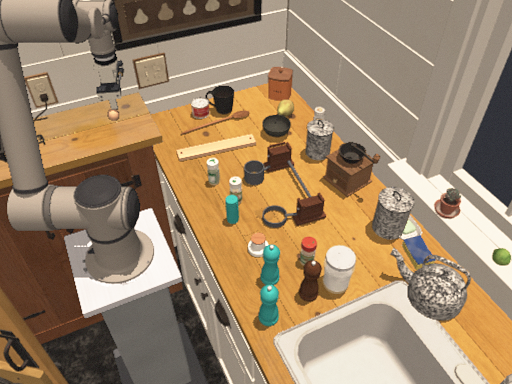

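View pics/side0.png

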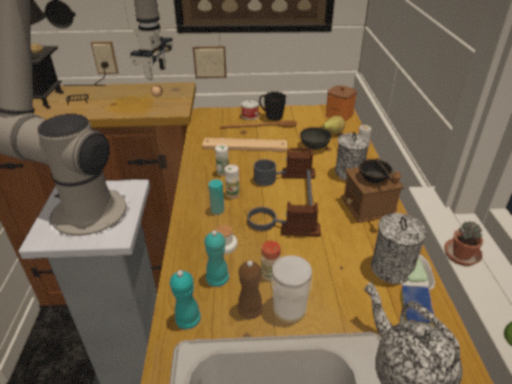

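View pics/wrist0.png

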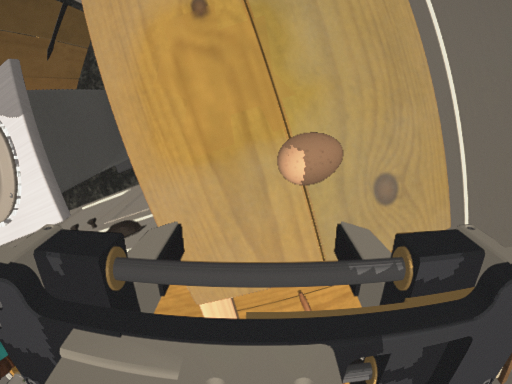

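```bash
cat > h.py <<'E'
import numpy as np,cv2
from plant import bot,capture,camera_params
def cap(n,f=None):
    p=camera_params(n); im=cv2.cvtColor(capture(n),cv2.COLOR_RGB2BGR)
    if f: cv2.imwrite(f"pics/{f}.png",im)
    return im,p
def ray(p,u,v,fish=False):
    x=(u-p['cx'])/p['fx'];y=(v-p['cy'])/p['fy']
    if fish:
        r=np.hypot(x,y)+1e-9;d=np.array([x/r*np.sin(r),y/r*np.sin(r),np.cos(r)])
    else: d=np.array([x,y,1.])
    R,_=cv2.Rodrigues(p['rvec'])
    return -R.T@p['tvec'],R.T@d
def onz(p,u,v,z,fish=False):
    o,d=ray(p,u,v,fish);return o+d*(z-o[2])/d[2]
def proj(p,X,fish=False):
    R,_=cv2.Rodrigues(p['rvec']);c=R@np.array(X,float)+p['tvec']
    if fish:
        r=np.hypot(c[0],c[1]);t=np.arctan2(r,c[2]);return p['cx']+p['fx']*t*c[0]/r,p['cy']+p['fy']*t*c[1]/r
    return p['cx']+p['fx']*c[0]/c[2],p['cy']+p['fy']*c[1]/c[2]
E
python3 - <<'E'
import cv2
a=cv2.imread('pics/scene0.png');b=cv2.imread('pics/side0.png')
def z(im,x0,y0,x1,y1,k,f): cv2.imwrite('pics/'+f,cv2.resize(im[y0:y1,x0:x1],None,fx=k,fy=k,interpolation=cv2.INTER_CUBIC))
z(a,160,80,360,230,4,'z1.png');z(a,220,190,370,330,4,'z2.png')
z(b,190,80,390,230,4,'z3.png');z(b,160,190,330,340,4,'z4.png')
E
```

```text
(no output)
```

View pics/z1.png

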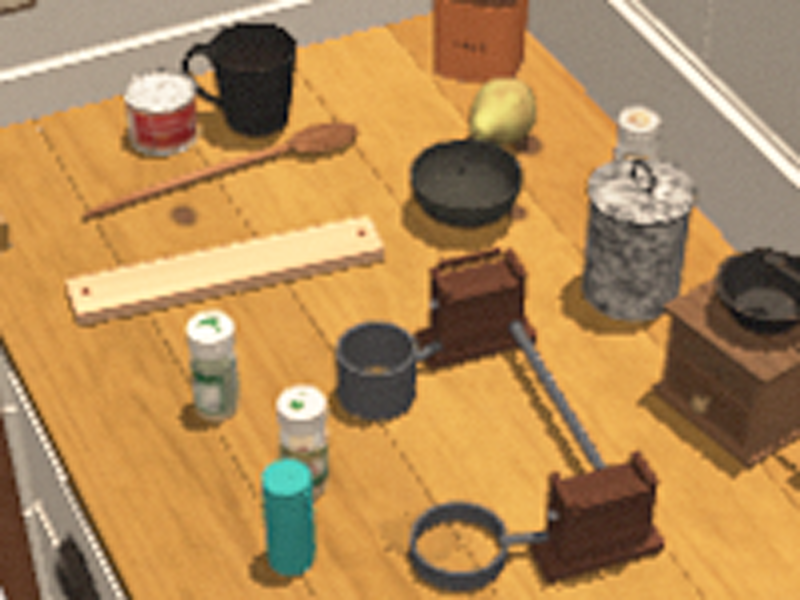

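View pics/z2.png

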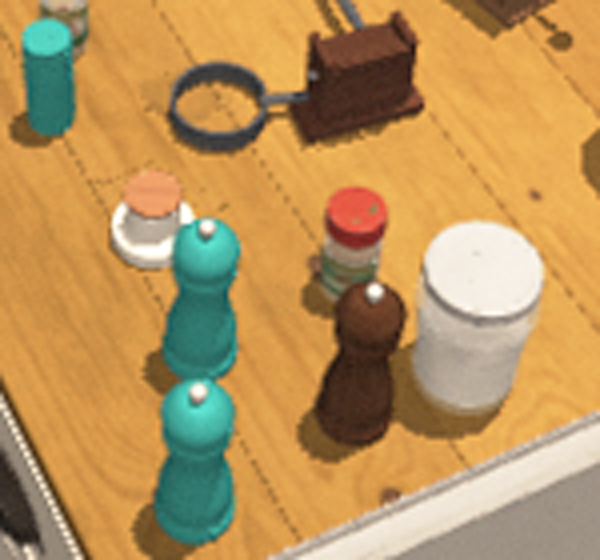

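View pics/z3.png

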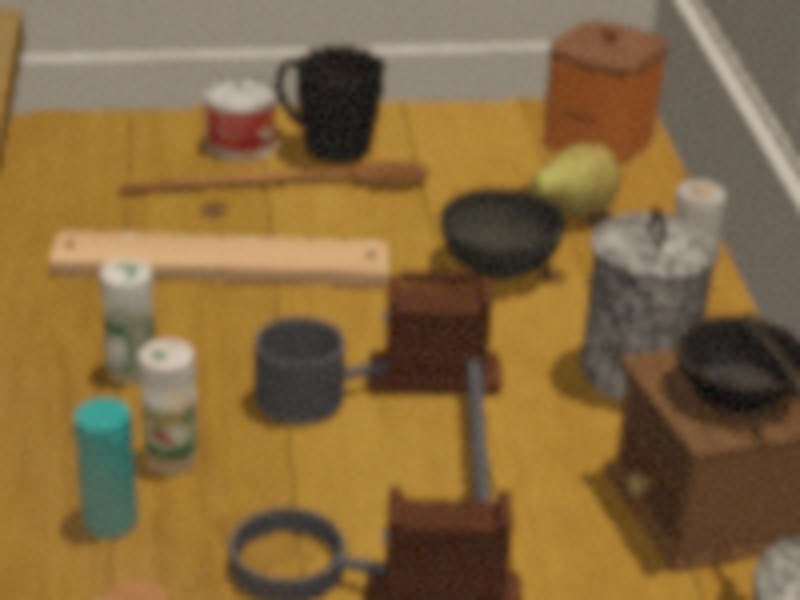

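View pics/z4.png

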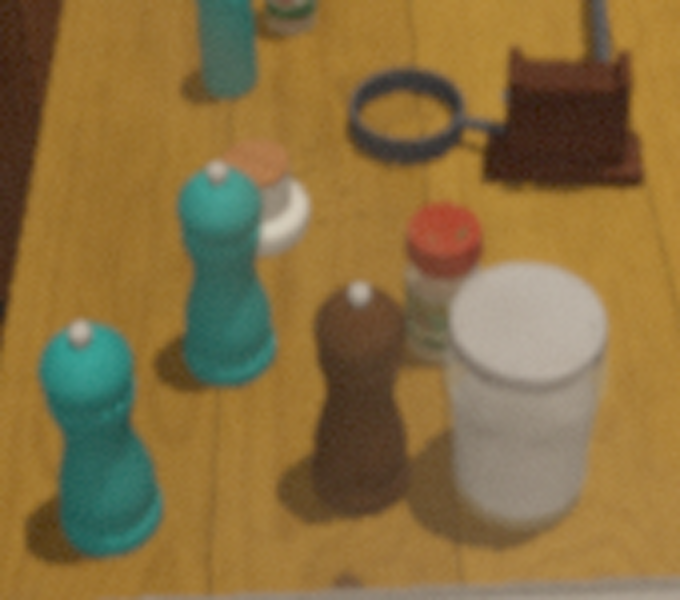

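```bash
cat > m.py <<'E'
from h import *
ps,pd=camera_params('scene'),camera_params('side')
def tri(a,b):
    o1,d1=ray(ps,*a);o2,d2=ray(pd,*b);d1/=np.linalg.norm(d1);d2/=np.linalg.norm(d2)
    A=np.stack([d1,-d2],1);t=np.linalg.lstsq(A,o2-o1,rcond=None)[0]
    P,Q=o1+t[0]*d1,o2+t[1]*d2;return (P+Q)/2,np.linalg.norm(P-Q)
T={'jar1':((212.75,162),(221.5,147.75),98),'jar2':((235.5,181),(231.5,168.75),98),'jar3':((309,242.5),(271.5,247),98),
'mill':((313.5,263.25),(250,263),157),'tqA':((271.75,247.25),(214.25,233),157),'tqB':((269.25,288),(180,273.25),157),'tqjar':((232,199),(216.25,183.5),102),
'salt':((258.25,238.25),(224.5,230),58),'sugar':((341,255.5),(292,267.5),134),'tall':((254,167.5),(265,165),60),'low':((274.75,213.75),(262,217),24)}
for k,(a,b,z) in T.items():
    P,e=tri(a,b);print(k,P.round(),e.round(1),'scene@z',onz(ps,*a,z)[:2].round(),'side@z',onz(pd,*b,z)[:2].round())
Z=lambda u,v:(160+u/4,80+v/4)
for q in [(68,280),(372,218),(383,245),(80,312),(85,292),(362,234)]: print('board',onz(ps,*Z(*q),18).round())
Z=lambda u,v:(190+u/4,80+v/4)
for q in [(52,232),(388,244),(50,262),(388,270),(70,245),(370,255)]: print('board side',onz(pd,*Z(*q),18).round())
E
python3 m.py
```

```text
jar1 [395. 178.  99.] 2.6 scene@z [394. 177.] side@z [395. 181.]
jar2 [428.  54.  99.] 1.7 scene@z [428.  55.] side@z [428.  58.]
jar3 [ 525. -276.   91.] 3.1 scene@z [ 520. -282.] side@z [ 525. -282.]
mill [ 471. -386.  153.] 3.0 scene@z [ 468. -389.] side@z [ 471. -387.]
tqA [ 392. -287.  153.] 1.9 scene@z [ 390. -291.] side@z [ 393. -290.]
tqB [ 326. -404.  152.] 0.9 scene@z [ 324. -408.] side@z [ 327. -408.]
tqjar [384. -16.  98.] 1.5 scene@z [382. -21.] side@z [385. -21.]
salt [ 408. -166.   51.] 3.6 scene@z [ 404. -173.] side@z [ 409. -171.]
sugar [ 561. -387.  137.] 1.6 scene@z [ 562. -386.] side@z [ 562. -383.]
tall [533. 131.  58.] 3.8 scene@z [530. 126.] side@z [534. 130.]
low [514. -71.  15.] 3.0 scene@z [511. -77.] side@z [513. -84.]
board [323. 388.  18.]
board [629. 347.  18.]
board [620. 304.  18.]
board [318. 338.  18.]
board [332. 364.  18.]
board [609. 328.  18.]
board side [317. 388.  18.]
board side [628. 349.  18.]
board side [318. 334.  18.]
board side [623. 303.  18.]
board side [335. 363.  18.]
board side [609. 330.  18.]
```

```bash
python3 -m jog '{"xyz":[[1,-0.5,0],[1,-0.5,0],[1,-0.5,0],[1,-0.5,0],[1,-0.5,0],[1,-0.5,0],[1,-0.5,0],[1,-0.5,0],[1,-0.5,0],[1,-0.5,0]],"angular":[[0,0,0.17],[0,0,0.17],[0,0,0.17],[0,0,0.17],[0,0,0.17],[0,0,0.17],[0,0,0.17],[0,0,0.17],[0,0,0.17],[0,0,0.17]]}' -1
```

```text
time: 1.15
tool_pos: [362.9, 395.4, 223.3]
tcp_rot: [-3.137, 0.007, 1.453]
contact_force: [-0.0, 0.5, 0.1]
grip_width: 91.7
```

```bash
python3 -m jog '{"xyz":[[1,-0.5,0],[1,-0.5,0],[1,-0.5,0],[1,-0.5,0],[0.6,-0.4,0],[0,0,0]],"angular":[[0,0,0],[0,0,0],[0,0,0],[0,0,0],[0,0,0],[0,0,0]]}'
python3 - <<'E'
from h import *
im,p=cap('wrist','w1');np.save('w1.npy',p,allow_pickle=True)
R,_=cv2.Rodrigues(p['rvec']);print(-R.T@p['tvec'],R[2])
E
```

```text
time: 1.75
tool_pos: [459.8, 343.0, 221.0]
tcp_rot: [-3.134, 0.009, 1.45]
contact_force: [0.4, 0.2, 0.7]
grip_width: 92.0
[382.79195458 352.74529487 379.42178211] [ 0.28098305 -0.04329608 -0.95873561]
```

View pics/w1.png

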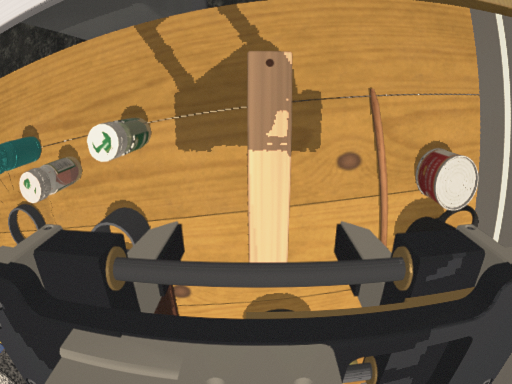

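```bash
python3 - <<'E'
from h import *
p=np.load('w1.npy',allow_pickle=True).item()
for q in [(248.5,53),(291.5,53),(248.5,150),(290.5,150),(248.5,240),(288.5,240),(270,62)]: print(q,onz(p,*q,18,True).round(1))
E
python3 -c "
import cv2;a=cv2.imread('pics/w1.png');cv2.imwrite('pics/w1z.png',cv2.resize(a[30:280,200:340],None,fx=3,fy=2.4))"
```

```text
(248.5, 53) [319.5 344.6  18. ]
(291.5, 53) [325.2 395.7  18. ]
(248.5, 150) [437.7 329.9  18. ]
(290.5, 150) [443.7 381.2  18. ]
(248.5, 240) [558.4 313.9  18. ]
(288.5, 240) [565.  367.6  18. ]
(270, 62) [333.8 368.7  18. ]
```

View pics/w1z.png

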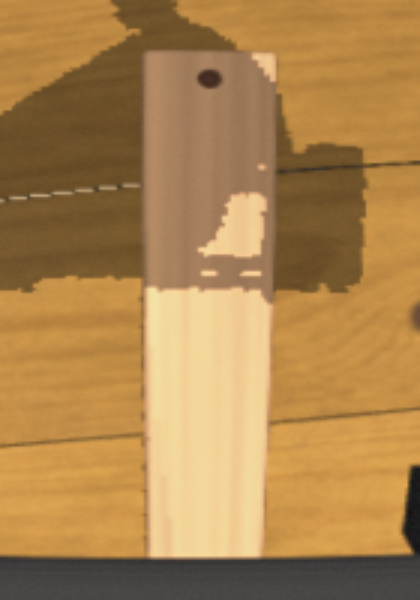

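```bash
python3 -m jog '{"xyz":[[0.35,0.18,-0.8],[0.35,0.17,-1],[0,0,-1],[0,0,-1],[0,0,-1],[0,0,-1],[0,0,-1],[0,0,-1],[0,0,-1],[0,0,-0.8]],"angular":[[0.08,-0.08,-0.07],[0,0,0],[0,0,0],[0,0,0],[0,0,0],[0,0,0],[0,0,0],[0,0,0],[0,0,0],[0,0,0]]}' -1
```

```text
time: 2.8
tool_pos: [463.0, 359.0, 26.3]
tcp_rot: [3.141, -0.006, 1.452]
contact_force: [0.1, -0.4, -0.5]
grip_width: 91.3
```

```bash
python3 -m jog '{"xyz":[[0.3,-0.25,-0.3],[0.25,-0.2,-0.4],[0,0,-0.3],[0,0,0]],"angular":[[0,0,-0.08],[0,0,0],[0,0,0],[0,0,0]]}' -1
```

```text
time: 3.2
tool_pos: [472.1, 350.5, 4.4]
tcp_rot: [-3.14, -0.005, 1.445]
contact_force: [-0.3, -0.4, 0.4]
grip_width: 92.0
```

```bash
python3 -m jog '{"xyz":[[0,0,0],[0,0,0],[0,0,0],[0,0,0],[0,0,0],[0,0,0],[0,0,0],[0,0,0]],"angular":[[0,0,0],[0,0,0],[0,0,0],[0,0,0],[0,0,0],[0,0,0],[0,0,0],[0,0,0]]}' 1
```

```text
time: 4.0
tool_pos: [473.2, 351.3, 6.7]
tcp_rot: [3.14, -0.007, 1.445]
contact_force: [-0.5, 0.1, 0.0]
grip_width: 53.8
```

```bash
python3 -m jog '{"xyz":[[0,0,0.8],[0,0,1],[0,0,1],[0,0,1],[0,0,1],[0,0,1],[0,0,1],[0,0,1],[0,0,1],[0,0,0]],"angular":[[0,0,0],[0,0,0],[0,0,0],[0,0,0],[0,0,0],[0,0,0],[0,0,0],[0,0,0],[0,0,0],[0,0,0]]}'
python3 - <<'E'
import cv2
a=cv2.imread('pics/scene0.png');b=cv2.imread('pics/side0.png')
def z(im,x0,y0,x1,y1,k,f): return cv2.resize(im[y0:y1,x0:x1],None,fx=k,fy=k,interpolation=cv2.INTER_CUBIC)
import numpy as np
A=z(a,258,138,304,180,8,'');B=z(a,288,188,334,230,8,'')
C=z(b,276,140,322,182,8,'');D=z(b,276,198,322,240,8,'')
cv2.imwrite('pics/r.png',cv2.vconcat([cv2.hconcat([A,B]),cv2.hconcat([C,D])]))
E
```

```text
time: 5.0
tool_pos: [467.8, 348.2, 183.6]
tcp_rot: [-3.13, 0.002, 1.445]
contact_force: [1.0, 0.1, -2.5]
grip_width: 53.7
```

View pics/r.png

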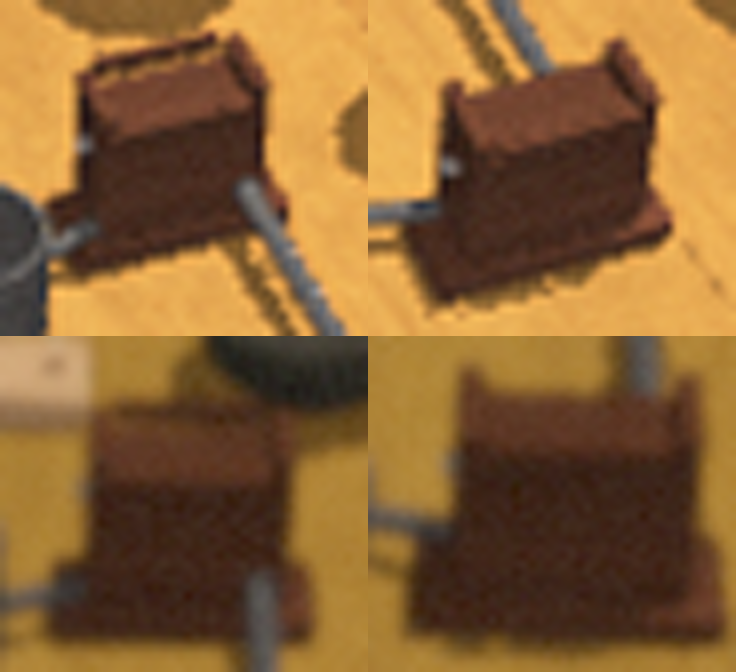

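Run:
```python
from h import *
ps=camera_params('scene')
for q in [(305,80),(345,130),(400,190),(320,135),(350,190),(352,150)]: print(q,onz(ps,*q,0).round())
```

```text
(305, 80) [1028.  629.    0.]
(345, 130) [992. 230.   0.]
(400, 190) [ 981. -151.    0.]
(320, 135) [882. 246.   0.]
(350, 190) [818. -73.   0.]
(352, 150) [948. 111.   0.]
```

```bash
python3 -m jog '{"xyz":[[0.4,-1,0.4],[0.4,-1,0.4],[0.4,-1,0.4],[0.4,-1,0.4],[0.4,-1,0.4],[0.4,-1,0.4],[0.4,-1,0.4],[0.4,-1,0.3],[0.4,-1,0.2],[0.4,-1,0]],"angular":[[0,0,0],[0,0,0],[0,0,0],[0,0,0],[0,0,0],[0,0,0],[0,0,0],[0,0,0],[0,0,0],[0,0,0]]}'
python3 -m jog '{"xyz":[[0.4,-1,0],[0.4,-1,0],[0.4,-1,0],[0.4,-1,0],[0.4,-1,0],[0.4,-1,0],[0.2,-0.5,0],[0,0,0],[0,0,0]],"angular":[[0,0,0],[0,0,0],[0,0,0],[0,0,0],[0,0,0],[0,0,0],[0,0,0],[0,0,0],[0,0,0]]}'
python3 - <<'E'
from h import *
im,p=cap('wrist','w2');np.save('w2.npy',p,allow_pickle=True)
E
```

```text
time: 6.0
tool_pos: [542.7, 141.2, 235.7]
tcp_rot: [-3.108, 0.011, 1.451]
contact_force: [0.9, -0.2, -1.9]
grip_width: 53.6
time: 6.9
tool_pos: [591.8, 3.6, 220.4]
tcp_rot: [-3.086, 0.012, 1.447]
contact_force: [0.2, 0.1, -2.3]
grip_width: 53.6
```

View pics/w2.png

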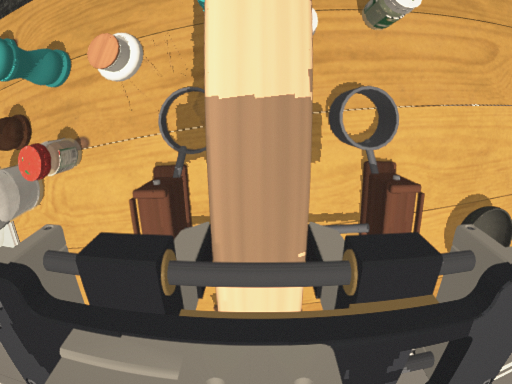

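```bash
python3 -c "
import cv2
a=cv2.imread('pics/w2.png')
f=lambda x0,y0:cv2.resize(a[y0:y0+180,x0:x0+100],None,fx=4,fy=3.3,interpolation=cv2.INTER_CUBIC)
cv2.imwrite('pics/w2z.png',cv2.hconcat([f(120,70),f(325,70)]))"
```

```text
(no output)
```

View pics/w2z.png

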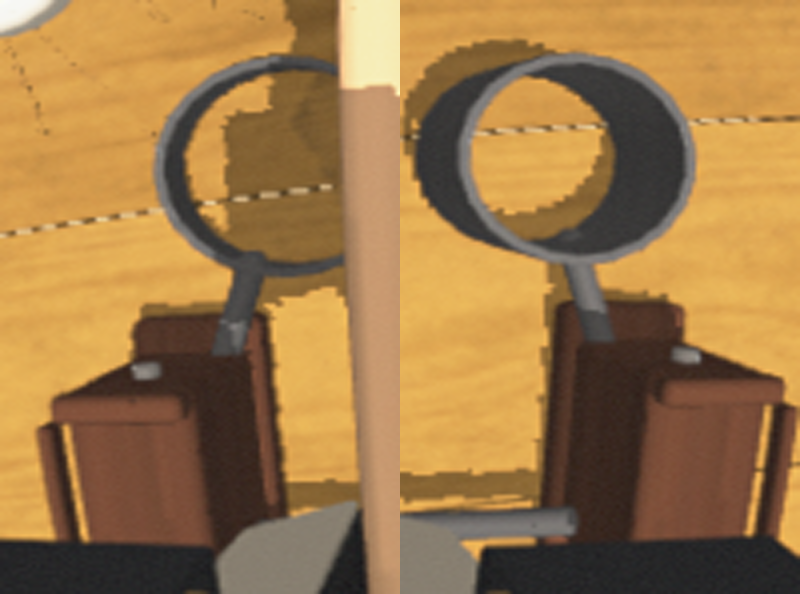

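Run:
```python
from h import *
p=np.load('w2.npy',allow_pickle=True).item()
L=lambda u,v:(120+u/4,70+v/3.3); R=lambda u,v:(325+(u-400)/4,70+v/3.3)
g=lambda n,q,z:print(n,onz(p,*q,z,True).round(1))
g('tall',(369,118.5),60);g('low',(191.7,120),24)
g('Lin cheek inner-end front edge',L(190,398),90);g('L in rear edge',L(188,418),90)
g('L out front',L(55,396),90);g('L out rear',L(55,418),90)
g('R in front',R(660,380),90);g('R in rear',R(660,403),90)
g('R out front',R(783,378),90);g('R out rear',R(783,402),90)
# ledge level edges inner
g('L ledge inner',L(192,420),82);g('L ledge inner far',L(217,540),82)
g('R ledge inner',R(655,403),82);g('R ledge inner far',R(633,540),82)
```

```text
tall [534.6 132.   60. ]
low [513.2 -72.5  24. ]
Lin cheek inner-end front edge [583.2 -94.8  90. ]
L in rear edge [589.6 -96.7  90. ]
L out front [ 577.8 -134.    90. ]
L out rear [ 585.2 -135.7   90. ]
R in front [605.9 141.1  90. ]
R in rear [613.7 141.   90. ]
R out front [609.9 180.3  90. ]
R out rear [618.3 180.5  90. ]
L ledge inner [592.3 -98.7  82. ]
L ledge inner far [ 634.8 -100.4   82. ]
R ledge inner [616.  142.9  82. ]
R ledge inner far [665.  136.3  82. ]
```

```bash
python3 -m jog '{"xyz":[[0.2,0.05,0],[0.2,0.05,0],[0.2,0.05,0],[0.2,0.05,0],[0.2,0.05,0],[0.2,0.05,0],[0.2,0.05,0],[0.2,0.05,0],[0.2,0.05,0],[0.2,0.05,0]],"angular":[[0,-0.5,-1],[0,0,-1],[0,0,-1],[0,0,-1],[0,0,-1],[0,0,-1],[0,0,-1],[0,0,-1],[0,0,-1],[0,0,-1]]}'
```

```text
time: 7.95
tool_pos: [628.7, 27.2, 220.9]
tcp_rot: [-3.135, 0.001, 0.372]
contact_force: [0.7, -0.7, -1.8]
grip_width: 53.7
```

Remaining yaw −0.474 (4.5 units).

```bash
python3 -m jog '{"xyz":[[0,-0.1,0],[0,-0.1,0],[0.1,-0.1,-0.5],[0,-0.1,-0.5],[0,0,-0.5],[0,0,0],[0,0,0]],"angular":[[0,0,-1],[0,0,-1],[0,0,-1],[0,0,-1],[0,0,-0.5],[0,0,0],[0,0,0]]}'
python3 - <<'E'
from h import *
for n in ['scene','side','wrist']:
    im,p=cap(n,'b_'+n)
    np.save('b_'+n+'.npy',p,allow_pickle=True)
    if n!='wrist':
        y0=60;cv2.imwrite('pics/b_%sz.png'%n,cv2.resize(im[y0:y0+190,210:400],None,fx=3.1,fy=3.1,interpolation=cv2.INTER_CUBIC))
E
```

```text
time: 8.65
tool_pos: [628.8, 28.3, 191.0]
tcp_rot: [-3.133, 0.001, -0.11]
contact_force: [-0.4, -0.2, -3.0]
grip_width: 53.4
```

View pics/b_scenez.png

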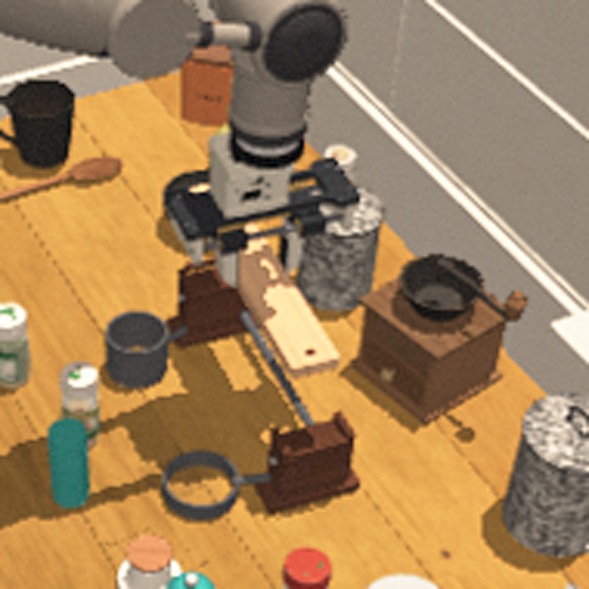

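View pics/b_sidez.png

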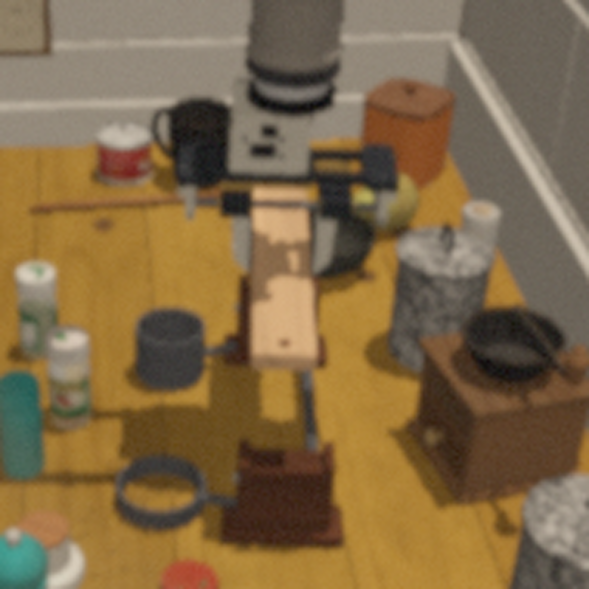

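View pics/b_wrist.png

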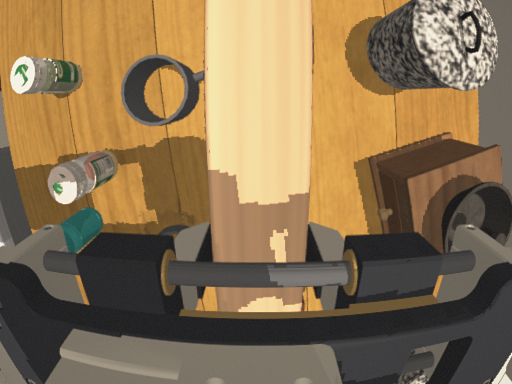

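Run:
```python
from h import *
a=np.load('b_scene.npy',allow_pickle=True).item();b=np.load('b_side.npy',allow_pickle=True).item()
Z=lambda u,v:(210+u/3.1,60+v/3.1)
for q in [(310,352),(290,365),(338,350)]: print('scene',onz(a,*Z(*q),203).round(1))
for q in [(284,343),(250,357),(318,357)]: print('side',onz(b,*Z(*q),203).round(1))
# orig hole location relative
```

```text
scene [ 609.9 -115.8  203. ]
scene [ 582.5 -123.6  203. ]
scene [ 636.7 -125.4  203. ]
side [ 612.5 -116.8  203. ]
side [ 582.3 -135.4  203. ]
side [ 637.5 -138.4  203. ]
```

```bash
python3 -m jog '{"xyz":[[0.3,-0.35,-0.6],[0,0,-1],[0,0,-1],[0,0,-0.8],[0,0,0]],"angular":[[-0.08,0,0.08],[0,0,0],[0,0,0],[0,0,0],[0,0,0]]}'
```

```text
time: 9.3
tool_pos: [637.3, 18.5, 120.3]
tcp_rot: [3.139, -0.005, -0.098]
contact_force: [-0.2, -0.0, -2.7]
grip_width: 53.5
```

```bash
python3 -m jog '{"xyz":[[-0.12,0.15,0],[0,0,-0.3],[0,0,-0.3],[0,0,0]],"angular":[[0,0.05,-0.04],[0,0,0],[0,0,0],[0,0,0]]}'
python3 - <<'E'
from h import *
for n in ['scene','side']:
    im,p=cap(n,'c_'+n)
    cv2.imwrite('pics/c_%sz.png'%n,cv2.resize(im[120:250,240:370],None,fx=4.5,fy=4.5,interpolation=cv2.INTER_CUBIC))
E
```

```text
time: 9.7
tool_pos: [636.3, 21.1, 109.0]
tcp_rot: [3.138, -0.003, -0.102]
contact_force: [-0.7, -0.7, -2.7]
grip_width: 53.6
```

View pics/c_scenez.png

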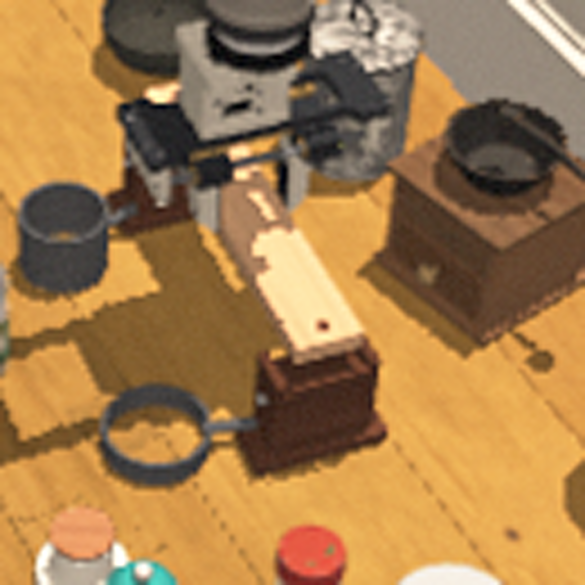

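View pics/c_sidez.png

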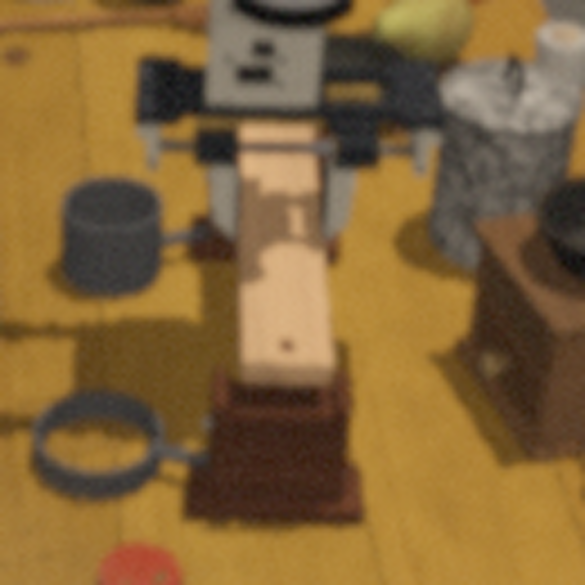

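```bash
python3 -m jog '{"xyz":[[-0.05,0,-0.4],[0,0,-0.3],[0,0,-0.15],[0,0,-0.1]],"angular":[[0,0,0],[0,0,0],[0,0,0],[0,0,0]]}'
```

```text
time: 10.2
tool_pos: [636.1, 20.9, 90.3]
tcp_rot: [3.138, -0.006, -0.102]
contact_force: [0.2, 0.0, -1.9]
grip_width: 53.8
```

```bash
python3 -m jog '{"xyz":[[0,0,-0.1],[0,0,-0.1],[0,0,-0.1]],"angular":[[0,0,0],[0,0,0],[0,0,0]]}'
python3 - <<'E'
from h import *
for n in ['scene','side']:
    im,p=cap(n,'d_'+n)
    cv2.imwrite('pics/d_%sz.png'%n,cv2.resize(im[120:250,240:370],None,fx=4.5,fy=4.5,interpolation=cv2.INTER_CUBIC))
a=cv2.imread('pics/d_scenez.png');b=cv2.imread('pics/d_sidez.png');cv2.imwrite('pics/d.png',cv2.resize(cv2.hconcat([a,b]),(800,400)))
E
```

```text
time: 10.5
tool_pos: [636.0, 21.0, 88.6]
tcp_rot: [3.138, -0.008, -0.102]
contact_force: [-5.7, 0.0, 9.8]
grip_width: 53.8
```

View pics/d.png

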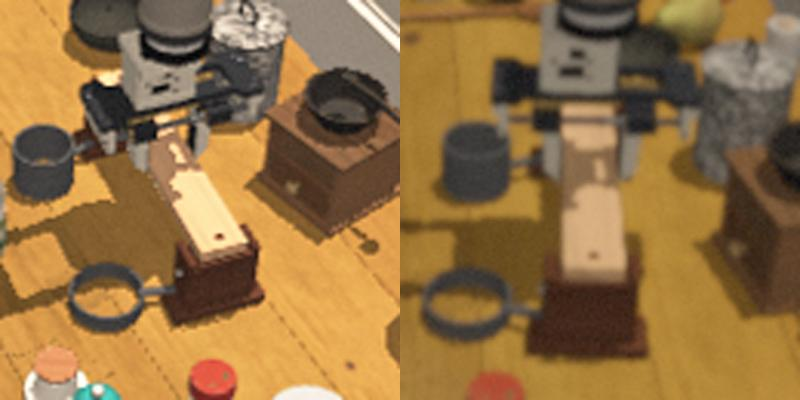

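```bash
python3 -m jog '{"xyz":[[0,0,0],[0,0,0],[0,0,0],[0,0,0],[0,0,0.5],[0,0,1],[0,0,1],[0,0,1],[0,0,1],[0,0,1]],"angular":[[0,0,0],[0,0,0],[0,0,0],[0,0,0],[0,0,0],[0,0,0],[0,0,0],[0,0,0],[0,0,0],[0,0,0]]}' -1
python3 - <<'E'
from h import *
for n in ['scene','side']:
    im,p=cap(n,'d_'+n)
    cv2.imwrite('pics/d_%sz.png'%n,cv2.resize(im[120:250,240:370],None,fx=4.5,fy=4.5,interpolation=cv2.INTER_CUBIC))
a=cv2.imread('pics/d_scenez.png');b=cv2.imread('pics/d_sidez.png');cv2.imwrite('pics/d.png',cv2.resize(cv2.hconcat([a,b]),(800,400)))
im,p=cap('wrist','e');np.save('e.npy',p,allow_pickle=True)
E
```

```text
time: 11.6
tool_pos: [635.6, 20.9, 203.4]
tcp_rot: [3.138, -0.006, -0.102]
contact_force: [-0.0, -0.5, -0.9]
grip_width: 91.8
```

View pics/d.png

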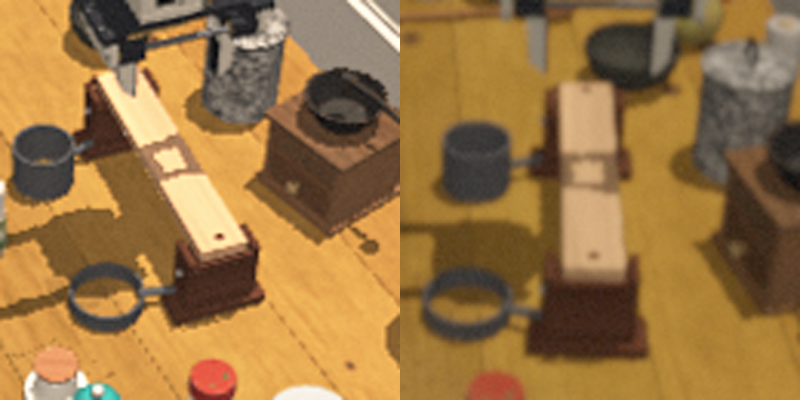

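View pics/e.png

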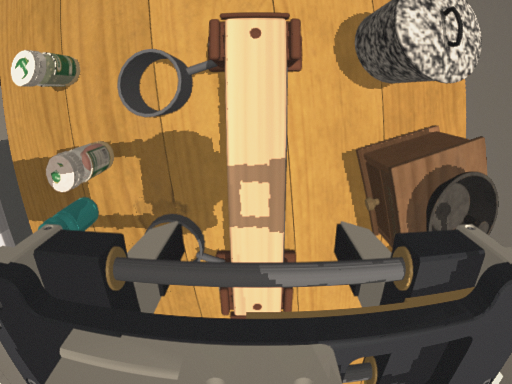

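```bash
python3 - <<'E'
from h import *
p=np.load('e.npy',allow_pickle=True).item()
g=lambda n,q,z:print(n,onz(p,*q,z,True).round(1))
g('h1',(255.5,33),100);g('h2',(257,306.5),100)
g('edge',(229,120),100);g('edge',(287.5,120),100)
g('edge',(229.5,215),100);g('edge',(286,215),100)
g('tall',(155,82.5),60)
g('jar1cap',(26,69),98);g('jar2cap',(63,171),98)
E
python3 -c "
import cv2
a=cv2.imread('pics/e.png');cv2.imwrite('pics/ez.png',cv2.resize(a[30:230,0:200],None,fx=3,fy=3,interpolation=cv2.INTER_CUBIC))"
```

```text
h1 [650.  159.1 100. ]
h2 [ 622.1 -119.4  100. ]
edge [618.7  83.9 100. ]
edge [670.1  78.6 100. ]
edge [607.7  -5.2 100. ]
edge [661.6 -11.  100. ]
tall [542.3 131.9  60. ]
jar1cap [401.1 179.5  98. ]
jar2cap [432.8  59.3  98. ]
```

View pics/ez.png

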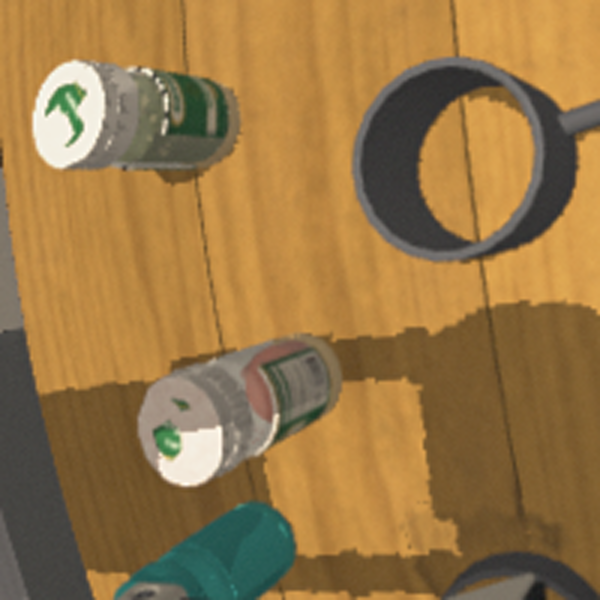

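```bash
python3 -m jog '{"xyz":[[-1,0.5,0],[-1,0.5,0],[-1,0.6,0],[-1,0.6,0],[-1,0.6,0],[-1,0.6,0],[-1,0.6,0],[-1,0.6,0],[-1,0.6,0],[-1,0.6,0]],"angular":[[0,0,0],[0,0,0],[0,0,0],[0,0,0],[0,0,0],[0,0,0],[0,0,0],[0,0,0],[0,0,0],[0,0,0]]}'
python3 -m jog '{"xyz":[[-0.8,0.8,-0.5],[-0.6,0.6,-0.5],[0,0,0]],"angular":[[0,0,0],[0,0,0],[0,0,0]]}'
python3 - <<'E'
from h import *
im,p=cap('wrist','f');np.save('f.npy',p,allow_pickle=True)
E
```

```text
time: 12.75
tool_pos: [423.8, 138.4, 191.7]
tcp_rot: [3.135, 0.01, -0.106]
contact_force: [0.5, -0.4, 0.6]
grip_width: 91.5
time: 13.05
tool_pos: [390.3, 167.7, 168.9]
tcp_rot: [3.133, 0.016, -0.104]
contact_force: [-0.2, -0.7, 0.4]
grip_width: 91.8
```

View pics/f.png

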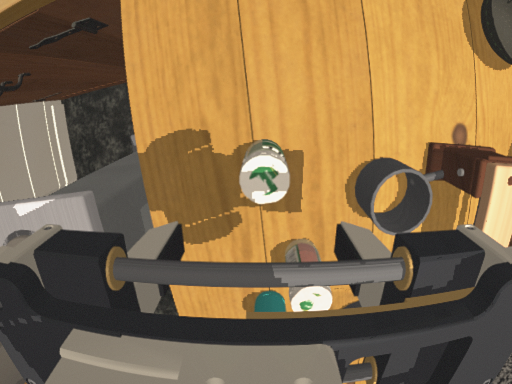

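Run:
```python
from h import *
p=np.load('f.npy',allow_pickle=True).item()
g=lambda n,q,z:print(n,onz(p,*q,z,True).round(1))
g('jar1',(265,177.5),99);g('l',(240,178),99);g('r',(290,178),99);g('b',(265,203),99);g('jar2',(313,299),99)
```

```text
jar1 [395.9 184.6  99. ]
l [376.2 186.2  99. ]
r [415.6 182.2  99. ]
b [393.8 163.2  99. ]
jar2 [430.4  59.8  99. ]
```

```bash
python3 -m jog '{"xyz":[[0.3,0.7,0],[0,0,-1],[0,0,-1],[0,0,-1],[0,0,-0.8],[0,0,-0.8],[0,0,0]],"angular":[[0.07,-0.16,0],[0,0,0],[0,0,0],[0,0,0],[0,0,0],[0,0,0],[0,0,0]]}'
```

```text
time: 13.8
tool_pos: [407.6, 183.8, 76.3]
tcp_rot: [-3.134, -0.016, -0.11]
contact_force: [0.9, -0.1, 0.6]
grip_width: 91.9
```

```bash
python3 -m jog '{"xyz":[[-0.45,-0.1,0],[-0.1,0,-0.8],[0,0,-0.7],[0,0,0]],"angular":[[-0.06,0.14,0.06],[0,0,0],[0,0,0],[0,0,0]]}'; python3 -m jog '{"xyz":[[0,0,0],[0,0,0],[0,0,0],[0,0,0],[0,0,0],[0,0,0],[0,0,0]],"angular":[[0,0,0],[0,0,0],[0,0,0],[0,0,0],[0,0,0],[0,0,0],[0,0,0]]}' 1
```

```text
time: 14.2
tool_pos: [399.1, 182.4, 48.5]
tcp_rot: [-3.141, -0.007, -0.104]
contact_force: [-0.6, 0.8, 0.1]
grip_width: 92.0
time: 14.9
tool_pos: [401.0, 183.0, 52.3]
tcp_rot: [-3.139, -0.011, -0.104]
contact_force: [-0.1, -0.8, 1.3]
grip_width: 39.9
```

```bash
python3 -m jog '{"xyz":[[0,0,1],[0,0,1],[0.5,-0.2,1],[1,-0.4,1],[1,-0.4,1],[1,-0.4,1],[1,-0.4,1],[1,-0.4,0.5],[1,-0.4,0],[1,-0.4,0]],"angular":[[0,0,0],[0,0,0],[0,0,0],[0,0,0],[0,0,0],[0,0,0],[0,0,0],[0,0,0],[0,0,0],[0,0,0]]}'
```

```text
time: 15.9
tool_pos: [550.4, 120.5, 206.9]
tcp_rot: [3.141, -0.003, -0.101]
contact_force: [0.3, 0.5, -0.8]
grip_width: 40.2
```

Remaining: +92.6, −31.5.

```bash
python3 -m jog '{"xyz":[[1,-0.35,0],[1,-0.35,0],[1,-0.35,0],[0.9,-0.35,0],[0.4,0,0],[0,0,-0.3],[0,0,0]],"angular":[[0,0,0],[0,0,0],[0,0,0],[0,0,0],[0,0,0],[0,0,0],[0,0,0]]}'
```

```text
time: 16.6
tool_pos: [639.4, 90.0, 196.3]
tcp_rot: [3.14, 0.003, -0.103]
contact_force: [-0.3, 0.5, -1.3]
grip_width: 40.6
```

Down 44 mm to ~152, watching the force.

```bash
python3 -m jog '{"xyz":[[0.2,0,-0.6],[0,0,-0.7],[0,0,-0.4],[0,0,-0.15],[0,0,0]],"angular":[[0,0,0],[0,0,0],[0,0,0],[0,0,0],[0,0,0]]}'
```

```text
time: 17.1
tool_pos: [640.9, 92.0, 156.2]
tcp_rot: [3.14, 0.006, -0.101]
contact_force: [0.2, 0.7, -0.4]
grip_width: 40.0
```

```bash
python3 -m jog '{"xyz":[[0.1,0,-0.1],[0,0,-0.1],[0,0,-0.1]],"angular":[[0,-0.05,0],[0,0,0],[0,0,0]]}'
```

```text
time: 17.4
tool_pos: [643.6, 92.1, 152.2]
tcp_rot: [3.141, -0.003, -0.1]
contact_force: [-6.6, -0.4, 13.1]
grip_width: 40.2
```

```bash
python3 -m jog '{"xyz":[[0,0,0.02],[0,0,0],[0,0,0],[0,0,0],[0,0,0.5],[0,0,1],[0,0,1],[0,0,1],[0,0,0.5],[0,0,0]],"angular":[[0,0,0],[0,0,0],[0,0,0],[0,0,0],[0,0,0],[0,0,0],[0,0,0],[0,0,0],[0,0,0],[0,0,0]]}' -1
python3 - <<'E'
from h import *
for n in ['scene','side']:
    im,p=cap(n,'g_'+n)
a=cv2.imread('pics/g_scene.png')[100:240,200:360];b=cv2.imread('pics/g_side.png')[100:240,200:360];cv2.imwrite('pics/g.png',cv2.resize(cv2.hconcat([a,b]),(800,350),interpolation=cv2.INTER_CUBIC))
im,p=cap('wrist','gw');np.save('gw.npy',p,allow_pickle=True)
E
```

```text
time: 18.4
tool_pos: [644.2, 92.0, 239.4]
tcp_rot: [-3.142, -0.006, -0.101]
contact_force: [0.0, 0.2, 0.6]
grip_width: 92.0
```

View pics/g.png

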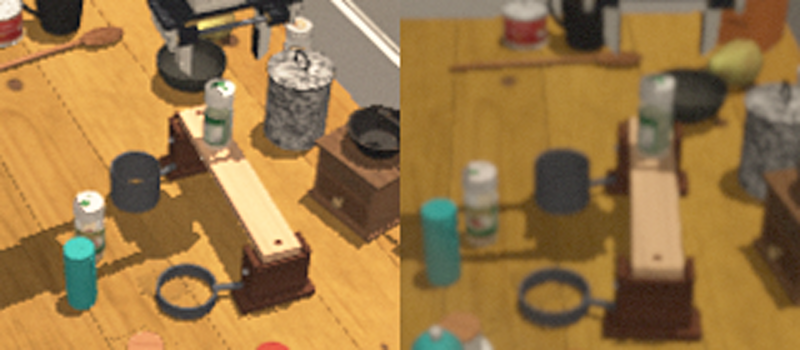

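View pics/gw.png

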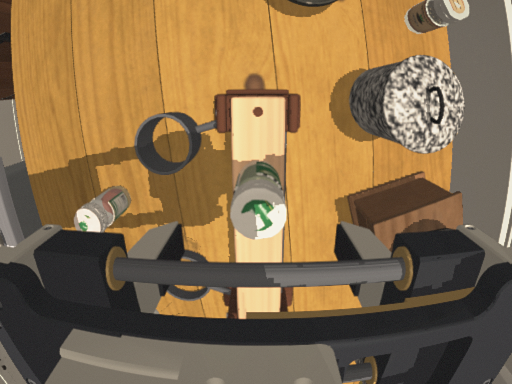

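```bash
python3 -m jog '{"xyz":[[-1,-0.1,0],[-1,-0.15,0],[-1,-0.15,0],[-1,-0.15,-0.2],[-1,-0.15,-0.4],[-1,-0.15,-0.4],[-1,-0.15,-0.4],[-1,-0.15,-0.4],[-1,-0.1,-0.3],[-1,-0.1,-0.2]],"angular":[[0,0,0],[0,0,0],[0,0,0],[0,0,0],[0,0,0],[0,0,0],[0,0,0],[0,0,0],[0,0,0],[0,0,0]]}'; python3 -m jog '{"xyz":[[-0.3,0,-0.5],[0,0,-0.5],[0,0,0]],"angular":[[0,0,0],[0,0,0],[0,0,0]]}'
python3 - <<'E'
from h import *
im,p=cap('wrist','i');np.save('i.npy',p,allow_pickle=True)
E
```

```text
time: 19.55
tool_pos: [430.9, 64.0, 176.3]
tcp_rot: [3.139, 0.019, -0.101]
contact_force: [0.3, 0.2, 0.9]
grip_width: 91.9
time: 19.85
tool_pos: [420.2, 63.9, 153.0]
tcp_rot: [3.138, 0.026, -0.101]
contact_force: [0.2, -0.4, -1.0]
grip_width: 92.0
```

View pics/i.png

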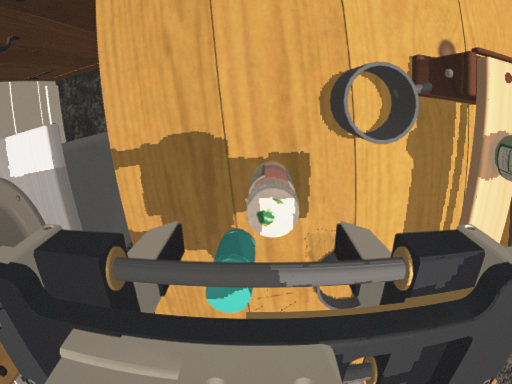

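Run:
```python
from h import *
p=np.load('i.npy',allow_pickle=True).item()
g=lambda n,q,z:print(n,onz(p,*q,z,True).round(1))
g('jar2',(273,211),99);g('l',(247,211),99);g('r',(299,211),99);g('tall',(380,103),60);g('tq',(232,291),102)
```

```text
jar2 [429.2  58.6  99. ]
l [409.4  60.4  99. ]
r [449.1  56.7  99. ]
tall [530.8 133.2  60. ]
tq [388.  -11.6 102. ]
```

```bash
python3 -m jog '{"xyz":[[0.2,-0.3,0],[0,0,-0.6],[0,0,-0.8],[0,0,-0.8],[0,0,-0.5],[0,0,0]],"angular":[[0.03,-0.18,0],[0,0,0],[0,0,0],[0,0,0],[0,0,0],[0,0,0]]}'
```

```text
time: 20.5
tool_pos: [430.9, 55.7, 99.5]
tcp_rot: [-3.139, -0.005, -0.101]
contact_force: [-0.1, 0.3, 0.6]
grip_width: 91.5
```

```bash
python3 -m jog '{"xyz":[[-0.1,0.1,-0.7],[0,0,-0.8],[0,0,-0.7],[0,0,-0.3],[0,0,0]],"angular":[[0,0.04,0],[0,0,0],[0,0,0],[0,0,0],[0,0,0]]}'; python3 -m jog '{"xyz":[[0,0,0],[0,0,0],[0,0,0],[0,0,0],[0,0,0],[0,0,0]],"angular":[[0,0,0],[0,0,0],[0,0,0],[0,0,0],[0,0,0],[0,0,0]]}' 1
```

```text
time: 21.0
tool_pos: [434.0, 56.3, 51.2]
tcp_rot: [-3.138, -0.011, -0.101]
contact_force: [-0.2, -0.0, 0.8]
grip_width: 91.7
time: 21.6
tool_pos: [436.0, 56.1, 53.9]
tcp_rot: [-3.138, -0.016, -0.101]
contact_force: [-1.2, 0.2, 1.8]
grip_width: 48.3
```

```bash
python3 -m jog '{"xyz":[[0,0,-0.03],[0,0,-0.03],[0,0,0]],"angular":[[0,0.05,0],[0,0.05,0],[0,0,0]]}' 1
```

```text
time: 21.9
tool_pos: [436.3, 56.2, 53.5]
tcp_rot: [-3.139, -0.006, -0.101]
contact_force: [-0.2, -0.4, -0.9]
grip_width: 40.7
```

```bash
python3 -m jog '{"xyz":[[0,0,1],[0,0,1],[0.5,-0.1,1],[1,-0.2,1],[1,-0.2,1],[1,-0.2,1],[1,-0.2,1],[1,-0.2,0.5],[1,-0.2,0],[1,-0.2,0]],"angular":[[0,0,0],[0,0,0],[0,0,0],[0,0,0],[0,0,0],[0,0,0],[0,0,0],[0,0,0],[0,0,0],[0,0,0]]}'
```

```text
time: 22.9
tool_pos: [586.5, 25.9, 207.6]
tcp_rot: [-3.14, 0.004, -0.1]
contact_force: [0.6, -0.7, -1.6]
grip_width: 40.7
```

```bash
python3 -m jog '{"xyz":[[1,-0.15,0],[0.9,-0.1,0],[0.3,0,-0.2],[0.1,0,-0.6],[0,0,-0.7],[0,0,-0.4],[0,0,-0.2],[0,0,0]],"angular":[[0,0,0],[0,0,0],[0,0,0],[0,0,0],[0,0,0],[0,0,0],[0,0,0],[0,0,0]]}'
```

```text
time: 23.7
tool_pos: [632.0, 20.7, 157.5]
tcp_rot: [-3.14, 0.013, -0.1]
contact_force: [-0.4, 0.5, -1.0]
grip_width: 40.8
```

```bash
python3 -m jog '{"xyz":[[0.15,0,0],[0,0,-0.1],[0,0,-0.1],[0,0,-0.05]],"angular":[[0,-0.1,0],[0,0,0],[0,0,0],[0,0,0]]}'
```

```text
time: 24.1
tool_pos: [635.6, 20.8, 154.0]
tcp_rot: [-3.139, -0.001, -0.1]
contact_force: [-0.3, 0.4, -0.2]
grip_width: 40.8
```

```bash
python3 -m jog '{"xyz":[[0,0,-0.06],[0,0,-0.06]],"angular":[[0,0,0],[0,0,0]]}'
```

```text
time: 24.3
tool_pos: [635.8, 20.9, 153.4]
tcp_rot: [-3.139, -0.003, -0.1]
contact_force: [-4.2, 0.1, 7.6]
grip_width: 40.7
```

```bash
python3 -m jog '{"xyz":[[0,0,0],[0,0,0],[0,0,0],[0,0,0],[0,0,0.5],[0,0,1],[0,0,1],[0,0,1],[-0.3,-0.5,0.5],[-0.3,-0.8,0]],"angular":[[0,0,0],[0,0,0],[0,0,0],[0,0,0],[0,0,0],[0,0,0],[0,0,0],[0,0,0],[0,0,0],[0,0,0]]}' -1
python3 -m jog '{"xyz":[[-0.4,-1,0],[-0.4,-1,0],[-0.4,-1,0],[-0.4,-1,0],[-0.4,-1,0],[-0.4,-1,0],[-0.4,-1,0],[-0.4,-1,0],[-0.4,-1,0],[0,0,0]],"angular":[[0,0,0],[0,0,0],[0,0,0],[0,0,0],[0,0,0],[0,0,0],[0,0,0],[0,0,0],[0,0,0],[0,0,0]]}'
```

```text
time: 25.3
tool_pos: [623.7, -4.9, 238.8]
tcp_rot: [-3.139, -0.005, -0.097]
contact_force: [0.4, -0.8, -0.7]
grip_width: 92.0
time: 26.3
tool_pos: [536.1, -204.2, 230.9]
tcp_rot: [-3.139, 0.009, -0.106]
contact_force: [0.0, 0.0, 0.1]
grip_width: 91.9
```

Run:
```python
from h import *
im,p=cap('wrist','k');np.save('k.npy',p,allow_pickle=True)
for n in ['scene','side']:
    im,p=cap(n,'k_'+n)
a=cv2.imread('pics/k_scene.png')[100:240,200:360];b=cv2.imread('pics/k_side.png')[100:240,200:360];cv2.imwrite('pics/k2.png',cv2.resize(cv2.hconcat([a,b]),(800,350),interpolation=cv2.INTER_CUBIC))
```

```text
(no output)
```

View pics/k.png

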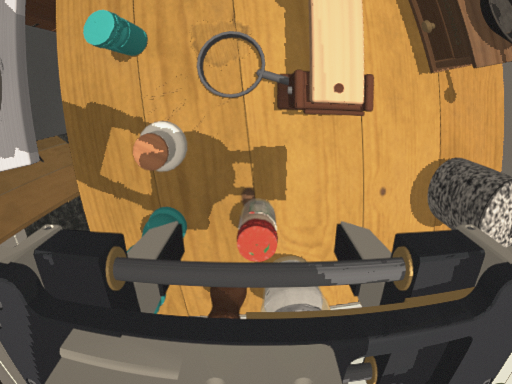

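View pics/k2.png

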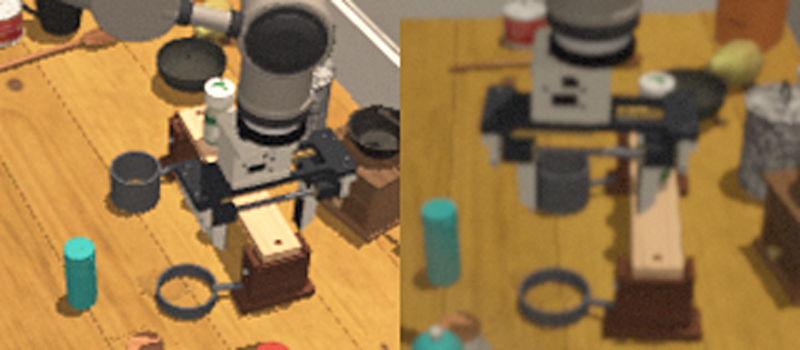

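Run:
```python
from h import *
p=np.load('k.npy',allow_pickle=True).item()
g=lambda n,q,z:print(n,onz(p,*q,z,True).round(1))
g('jar3',(258,240),98);g('l',(237,240),98);g('r',(278.5,240),98);g('salt',(151,152),58);g('salt foot',(163,147),10);g('low',(231,65),24);g('boardend',(338,104),100)
```

```text
jar3 [ 526.8 -272.    98. ]
l [ 504.  -269.8   98. ]
r [ 549.  -274.4   98. ]
salt [ 410.4 -167.9   58. ]
salt foot [ 409.3 -169.3   10. ]
low [514.  -77.8  24. ]
boardend [ 620.2 -135.5  100. ]
```

```bash
python3 -m jog '{"xyz":[[-0.2,-1,-0.5],[-0.2,-1,-0.7],[0,-0.8,-0.7],[0,-0.3,-0.6],[0,0,0]],"angular":[[0,-0.08,0.25],[0,0,0.25],[0,0,0.25],[0,0,0.1],[0,0,0]]}'
python3 - <<'E'
from h import *
im,p=cap('wrist','l');np.save('l.npy',p,allow_pickle=True)
E
```

```text
time: 26.95
tool_pos: [530.9, -260.3, 179.6]
tcp_rot: [-3.136, -0.002, -0.004]
contact_force: [-0.2, 0.1, -0.8]
grip_width: 91.6
```

View pics/l.png

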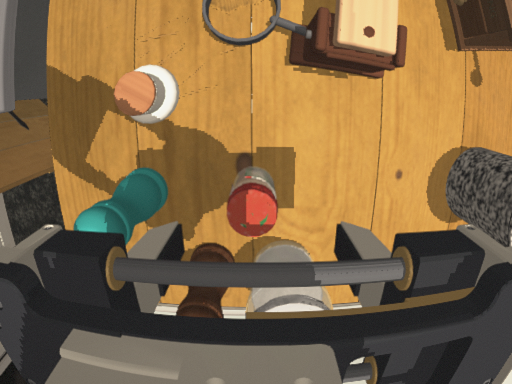

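Run:
```python
from h import *
p=np.load('l.npy',allow_pickle=True).item()
g=lambda n,q,z:print(n,onz(p,*q,z,True).round(1))
g('jar3',(252,209),98);g('l',(227,209),98);g('r',(278,209),98);g('millhead A',(105,225),140);g('sugar',(288,294),134);g('salt',(136,92),58)
```

```text
jar3 [ 525.  -272.9   98. ]
l [ 503.4 -272.8   98. ]
r [ 547.4 -273.    98. ]
millhead A [ 408.  -271.8  140. ]
sugar [ 555.1 -336.6  134. ]
salt [ 411.4 -167.2   58. ]
```

```bash
python3 -m jog '{"xyz":[[0,-0.7,0],[0,0,-0.8],[0,0,-0.8],[0,0,-0.8],[0,0,-0.5],[0,0,0]],"angular":[[-0.04,0,0],[0,0,0],[0,0,0],[0,0,0],[0,0,0],[0,0,0]]}'
```

```text
time: 27.6
tool_pos: [535.1, -275.4, 126.1]
tcp_rot: [3.136, -0.012, -0.001]
contact_force: [0.6, 0.4, -0.3]
grip_width: 91.6
```

```bash
python3 -m jog '{"xyz":[[-0.2,0,-0.6],[-0.1,0,-0.8],[0,0,-0.8],[0,0,-0.6],[0,0,-0.4],[0,0,0]],"angular":[[0.04,0.1,0],[0,0,0],[0,0,0],[0,0,0],[0,0,0],[0,0,0]]}'
```

```text
time: 28.2
tool_pos: [530.1, -276.7, 61.7]
tcp_rot: [3.137, -0.004, -0.0]
contact_force: [-0.3, 0.1, 1.0]
grip_width: 91.6
```

```bash
python3 -m jog '{"xyz":[[0,0,-0.5],[0,0,0]],"angular":[[0,0,0],[0,0,0]]}'; python3 -m jog '{"xyz":[[0,0,-0.02],[0,0,-0.02],[0,0,-0.02],[0,0,-0.02],[0,0,-0.02],[0,0,-0.02],[0,0,-0.02],[0,0,0]],"angular":[[0,0,0],[0,0,0],[0,0,0],[0,0,0],[0,0,0],[0,0,0],[0,0,0],[0,0,0]]}' 1
```

```text
time: 28.4
tool_pos: [530.5, -277.0, 51.6]
tcp_rot: [3.136, -0.005, -0.0]
contact_force: [-1.2, -0.5, 0.2]
grip_width: 91.8
time: 29.2
tool_pos: [531.3, -277.6, 50.6]
tcp_rot: [3.134, -0.007, -0.0]
contact_force: [0.6, 0.0, -0.9]
grip_width: 45.5
```

```bash
python3 -m jog '{"xyz":[[0,0,1],[0,0,1],[0,0,1],[0,0,1],[0.2,0.5,1],[0.4,1,1],[0.4,1,1],[0.4,1,0.5],[0.4,1,0],[0.4,1,0]],"angular":[[0,0,0],[0,0,0],[0,0,0],[0,0,-0.2],[0,0,-0.2],[0,0,-0.2],[0,0,-0.2],[0,0,-0.2],[0,0,0],[0,0,0]]}'
python3 -m jog '{"xyz":[[0.4,1,0],[0.4,1,0],[0.4,1,0],[0.4,1,0],[0.4,1,0],[0.4,1,0],[0,0,0]],"angular":[[0,0,0],[0,0,0],[0,0,0],[0,0,0],[0,0,0],[0,0,0],[0,0,0]]}'
```

```text
time: 30.2
tool_pos: [574.1, -165.3, 203.3]
tcp_rot: [3.138, -0.005, -0.115]
contact_force: [0.2, -0.1, -1.5]
grip_width: 45.5
time: 30.9
tool_pos: [623.9, -37.1, 201.1]
tcp_rot: [3.14, -0.003, -0.112]
contact_force: [0.4, 0.4, -0.8]
grip_width: 45.4
```

```bash
python3 -m jog '{"xyz":[[0.25,-0.7,-0.3],[0,0,-0.7],[0,0,-0.6],[0,0,-0.4],[0,0,-0.2],[0,0,0]],"angular":[[0,0,0.1],[0,0,0],[0,0,0],[0,0,0],[0,0,0],[0,0,0]]}'
```

```text
time: 31.5
tool_pos: [627.9, -53.0, 154.0]
tcp_rot: [3.138, -0.001, -0.1]
contact_force: [-0.2, -0.3, -0.8]
grip_width: 45.3
```

```bash
python3 -m jog '{"xyz":[[0.05,0,-0.1],[0,0,-0.1],[0,0,-0.05]],"angular":[[0,0,0],[0,0,0],[0,0,0]]}'
```

```text
time: 31.8
tool_pos: [629.5, -53.2, 150.5]
tcp_rot: [3.138, -0.003, -0.1]
contact_force: [-3.5, 2.3, 7.2]
grip_width: 45.6
```

```bash
python3 -m jog '{"xyz":[[0,0,0],[0,0,0],[0,0,0],[0,0,0],[0,0,0.5],[0,0,1],[0,0,1],[0,0,1],[0,0,0.8],[-0.5,0.5,0]],"angular":[[0,0,0],[0,0,0],[0,0,0],[0,0,0],[0,0,0],[0,0,0],[0,0,0],[0,0,0],[0,0,0],[0,0,0]]}' -1
python3 -m jog '{"xyz":[[-0.6,1,0],[-0.6,1,0],[-0.6,1,0],[-0.6,1,0],[-0.6,1,0],[-0.6,1,0],[-0.6,1,0],[-0.2,0.4,0],[0,0,0]],"angular":[[0,0,0],[0,0,0],[0,0,0],[0,0,0],[0,0,0],[0,0,0],[0,0,0],[0,0,0],[0,0,0]]}'
python3 - <<'E'
from h import *
im,p=cap('wrist','n');np.save('n.npy',p,allow_pickle=True)
E
```

```text
time: 32.8
tool_pos: [620.7, -44.1, 243.8]
tcp_rot: [3.137, -0.008, -0.101]
contact_force: [0.2, -0.0, -0.3]
grip_width: 91.7
time: 33.7
tool_pos: [529.9, 108.9, 252.6]
tcp_rot: [3.138, -0.019, -0.102]
contact_force: [-0.5, -0.0, 0.2]
grip_width: 92.0
```

View pics/n.png

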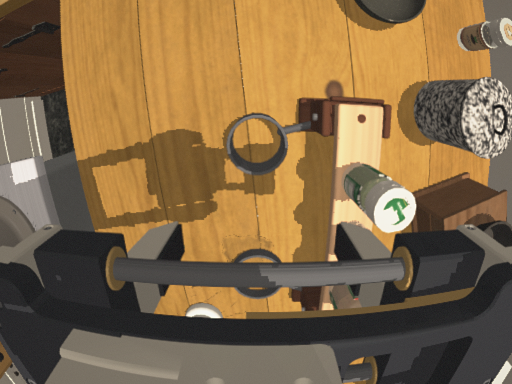

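```bash
python3 -c "
import cv2
a=cv2.imread('pics/n.png');cv2.imwrite('pics/nz.png',cv2.resize(a[100:190,210:310],None,fx=8,fy=6.5,interpolation=cv2.INTER_CUBIC))"
```

```text
(no output)
```

View pics/nz.png

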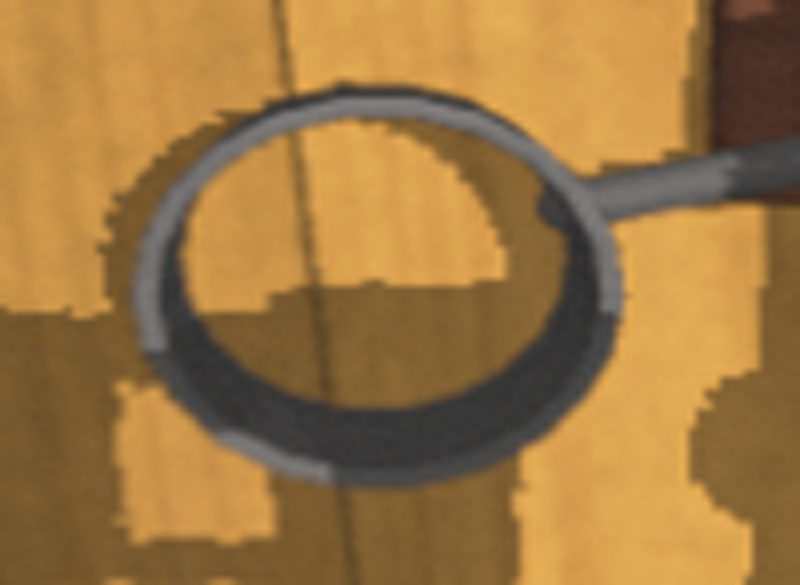

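Run:
```python
from h import *
p=np.load('n.npy',allow_pickle=True).item()
g=lambda n,q,z:print(n,onz(p,*q,z,True).round(1))
Z=lambda u,v:(210+u/8,100+v/6.5)
g('c',Z(377.5,289),60)
pts=[onz(p,*Z(*q),60,True)[:2] for q in [(133,289),(622,289),(377,92),(377,487),(200,152),(555,152),(200,415),(555,415)]]
print(np.array(pts).round(1)); A=np.array(pts);M=np.c_[2*A,np.ones(len(A))];s=np.linalg.lstsq(M,(A**2).sum(1),rcond=None)[0];print(s[:2],np.sqrt(s[2]+s[0]**2+s[1]**2))
for n,q,z in [('tall w2',(369,118.5),60),('low k',(231,65),24)]: pass
g('boardhole',(361,118),100)
```

```text
c [534.3 134.4  60. ]
[[498.2 138.4]
 [570.5 130.7]
 [537.9 170.3]
 [530.3  97.2]
 [511.  162.3]
 [562.8 156.8]
 [505.3 113.8]
 [558.5 108.1]]
[534.3140398  134.23407077] 36.27608581247473
boardhole [649.4 159.6 100. ]
```

```bash
python3 -m jog '{"xyz":[[-0.1,-1,0],[-0.1,-1,0],[-0.1,-1,0],[-0.1,-1,0],[-0.1,-1,0],[-0.1,-1,0],[-0.1,-1,0],[-0.1,-1,0],[-0.1,-1,0],[-0.1,-1,0]],"angular":[[0,0.1,-0.7],[0,0,-0.7],[0,0,-0.7],[0,0,-0.7],[0,0,-0.7],[0,0,-0.7],[0,0,-0.7],[0,0,-0.7],[0,0,-0.7],[0,0,-0.7]]}'
python3 -m jog '{"xyz":[[-0.2,-1,0],[-0.2,-1,0],[-0.2,-1,0],[-0.2,-1,0],[-0.2,-1,0],[-0.2,-1,0],[-0.2,-1,0],[-0.2,-1,0],[-0.2,-1,0],[-0.2,-1,0]],"angular":[[0,0,-0.7],[0,0,-0.7],[0,0,-0.7],[0,0,-0.7],[0,0,-0.7],[0,0,-0.7],[0,0,-0.7],[0,0,-0.7],[0,0,-0.7],[0,0,-0.7]]}'
```

```text
time: 34.75
tool_pos: [514.0, -109.1, 253.3]
tcp_rot: [3.135, -0.013, -0.871]
contact_force: [0.9, -0.1, -0.2]
grip_width: 92.0
time: 35.75
tool_pos: [470.7, -332.8, 253.3]
tcp_rot: [3.133, -0.018, -1.649]
contact_force: [0.5, -0.8, -0.2]
grip_width: 92.0
```

```bash
python3 -m jog '{"xyz":[[0,-0.9,-0.5],[0,-0.8,-0.5],[0,0,-0.3],[0,0,0]],"angular":[[0.12,-0.07,0.7],[0,0,0],[0,0,0],[0,0,0]]}'
python3 - <<'E'
from h import *
im,p=cap('wrist','o');np.save('o.npy',p,allow_pickle=True)
E
```

```text
time: 36.15
tool_pos: [468.2, -374.9, 225.1]
tcp_rot: [3.139, -0.006, -1.586]
contact_force: [0.3, -0.9, -0.1]
grip_width: 91.8
```

View pics/o.png

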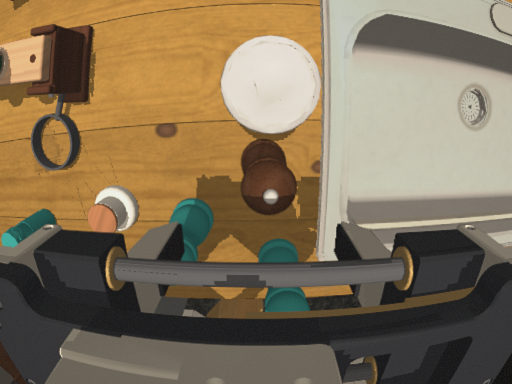

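Run:
```python
from h import *
p=np.load('o.npy',allow_pickle=True).item()
g=lambda n,q,z:print(n,onz(p,*q,z,True).round(1))
for z in (150,155,160): g('knob',(271,196),z)
g('head l',(241,186),132);g('head r',(296.5,186),132)
g('sugar',(271,84.5),134)
p2=np.load('n.npy',allow_pickle=True).item()
# low holder & salt here
g('low',(55.5,139),24); g('salt',(103,217),58);g('saltfoot',(119,209),10)
```

```text
knob [ 469.7 -386.5  150. ]
knob [ 471.4 -386.3  155. ]
knob [ 473.  -386.1  160. ]
head l [ 473.5 -360.9  132. ]
head r [ 472.6 -410.   132. ]
sugar [ 560.6 -388.   134. ]
low [517.1 -87.9  24. ]
salt [ 413.3 -173.4   58. ]
saltfoot [ 406.4 -173.9   10. ]
```

```bash
python3 -m jog '{"xyz":[[0,-0.5,0],[0,0,-0.6],[0,0,-0.7],[0,0,-0.5],[0,0,0]],"angular":[[0.05,-0.03,0],[0,0,0],[0,0,0],[0,0,0],[0,0,0]]}'
```

```text
time: 36.7
tool_pos: [469.7, -383.5, 188.6]
tcp_rot: [-3.138, -0.003, -1.584]
contact_force: [0.2, -0.0, -0.2]
grip_width: 91.5
```

```bash
python3 -m jog '{"xyz":[[0.05,-0.12,-0.6],[0,0,-0.7],[0,0,-0.7],[0,0,-0.6],[0,0,-0.4],[0,0,0]],"angular":[[0,0,0],[0,0,0],[0,0,0],[0,0,0],[0,0,0],[0,0,0]]}'
```

```text
time: 37.3
tool_pos: [471.7, -385.9, 125.1]
tcp_rot: [-3.137, -0.004, -1.583]
contact_force: [-0.3, -0.2, 0.8]
grip_width: 91.7
```

```bash
python3 -m jog '{"xyz":[[0,0,-0.4],[0,0,-0.2],[0,0,-0.05],[0,0,0]],"angular":[[0,0,0],[0,0,0],[0,0,0],[0,0,0]]}'
python3 -m jog '{"xyz":[[0,0,-0.02],[0,0,-0.02],[0,0,-0.02],[0,0,-0.02],[0,0,-0.02],[0,0,-0.02],[0,0,0]],"angular":[[0,0,0],[0,0,0],[0,0,0],[0,0,0],[0,0,0],[0,0,0],[0,0,0]]}' 1
```

```text
time: 37.7
tool_pos: [472.3, -386.5, 112.1]
tcp_rot: [-3.135, -0.006, -1.583]
contact_force: [-0.8, -0.8, 0.1]
grip_width: 91.9
time: 38.4
tool_pos: [472.7, -386.9, 110.7]
tcp_rot: [-3.134, -0.007, -1.583]
contact_force: [-0.2, -0.3, -0.6]
grip_width: 47.3
```

```bash
python3 -m jog '{"xyz":[[0,0,0.5],[0,0,1],[0,0,1],[0,0,1],[0,0,1],[0,0.5,1],[0.1,1,0.5],[0.1,1,0],[0.1,1,0],[0.1,1,0]],"angular":[[0,0,0],[0,0,0],[0,0,0],[0,0,0],[0,0,0],[0,0,0],[0,0,0],[0,0,0],[0,0,0],[0,0,0]]}'
python3 -m jog '{"xyz":[[0.15,1,0],[0.15,1,0],[0.15,1,0],[0.15,1,0],[0.15,1,0],[0.15,1,0],[0.15,1,0],[0.15,1,0],[0.15,1,0],[0.15,1,0]],"angular":[[0,0,0],[0,0,0],[0,0,0],[0,0,0],[0,0,0],[0,0,0],[0,0,0],[0,0,0],[0,0,0],[0,0,0]]}'
```

```text
time: 39.4
tool_pos: [478.6, -290.7, 235.5]
tcp_rot: [-3.137, -0.003, -1.585]
contact_force: [-0.1, 0.4, -1.9]
grip_width: 47.0
time: 40.4
tool_pos: [500.9, -64.1, 225.9]
tcp_rot: [3.129, 0.008, -1.576]
contact_force: [-0.8, 0.3, -1.2]
grip_width: 47.3
```

```bash
python3 -m jog '{"xyz":[[0.15,1,0],[0.15,1,0],[0.15,1,0],[0.15,1,0],[0.15,1,0],[0.15,1,0],[0.15,1,0],[0.2,0.8,0],[0.1,0.1,0],[0,0,0]],"angular":[[0,0,0],[0,0,0],[0,0,0],[0,0,0],[0,0,0],[0,0,0],[0,0,0],[0,0,0],[0,0,0],[0,0,0]]}'
```

```text
time: 41.4
tool_pos: [514.2, 115.6, 216.8]
tcp_rot: [3.11, 0.011, -1.563]
contact_force: [-0.2, 0.1, -1.9]
grip_width: 47.4
```

```bash
python3 -m jog '{"xyz":[[0.5,0.5,0],[0.4,0.3,0],[0,0,0],[0,0,0]],"angular":[[-0.1,-0.28,0],[0,0,0],[0,0,0],[0,0,0]]}'
python3 - <<'E'
from h import *
im,p=cap('wrist','q');np.save('q.npy',p,allow_pickle=True)
for n in ['scene','side']:
    im,p=cap(n,'q_'+n)
a=cv2.imread('pics/q_scene.png')[80:220,190:350];b=cv2.imread('pics/q_side.png')[80:220,190:350];cv2.imwrite('pics/q2.png',cv2.resize(cv2.hconcat([a,b]),(800,350),interpolation=cv2.INTER_CUBIC))
E
```

```text
time: 41.8
tool_pos: [532.9, 131.8, 216.2]
tcp_rot: [3.14, -0.002, -1.564]
contact_force: [-0.3, 0.3, -2.1]
grip_width: 47.3
```

View pics/q.png

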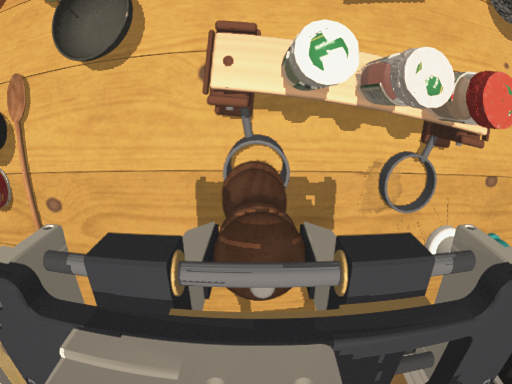

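View pics/q2.png

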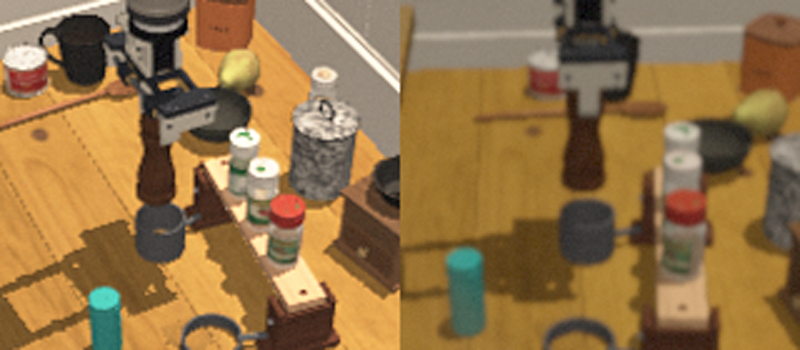

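Run:
```python
from h import *
p=np.load('q.npy',allow_pickle=True).item()
a=cv2.imread('pics/q.png');cv2.imwrite('pics/qz.png',cv2.resize(a[125:245,200:310],None,fx=7,fy=5,interpolation=cv2.INTER_CUBIC))
g=lambda n,q,z:print(n,onz(p,*q,z,True).round(1))
for z in(105.5,112):
    g('l',(221.5,192),z);g('r',(287,192),z);g('top',(254,162),z)
```

```text
l [526.7 166.1 105.5]
r [527.  103.8 105.5]
top [555.8 135.2 105.5]
l [528.7 165.2 112. ]
r [529.1 104.4 112. ]
top [557.2 135.1 112. ]
```

View pics/qz.png

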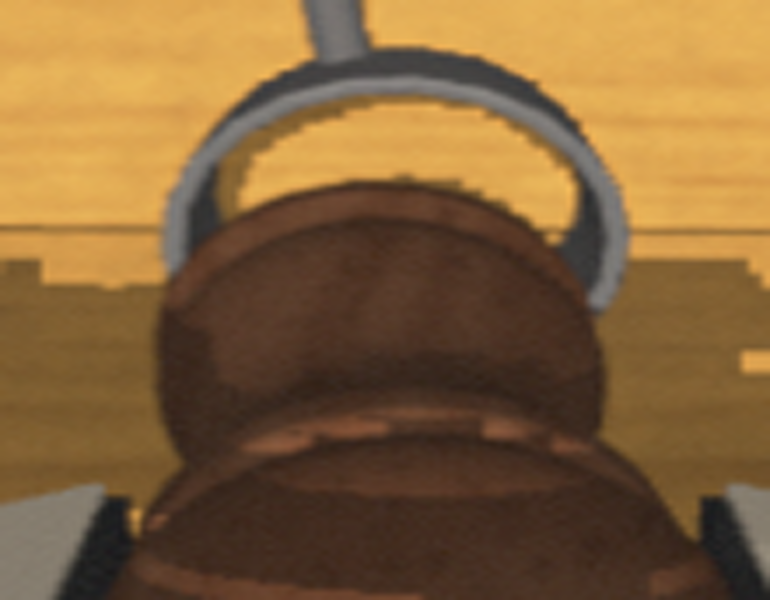

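Run:
```python
import cv2
a=cv2.imread('pics/q_scene.png')[110:190,225:285];b=cv2.imread('pics/q_side.png')[110:190,235:295]
cv2.imwrite('pics/q3.png',cv2.resize(cv2.hconcat([a,b]),(800,533),interpolation=cv2.INTER_CUBIC))
```

```text
(no output)
```

View pics/q3.png

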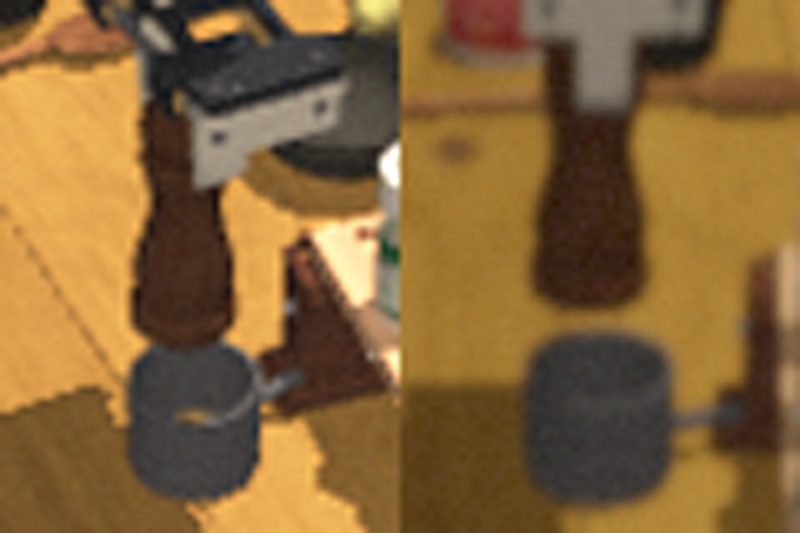

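Run:
```python
from h import *
ps,pd=camera_params('scene'),camera_params('side')
def circ(p,c,r):
    t=np.linspace(0,6.28,90);P=np.array([proj(p,[c[0]+r*np.cos(a),c[1]+r*np.sin(a),c[2]]) for a in t]);return P.min(0),P.max(0)
for nm,c,r in [('foot TCP',(532.9,131.8,105.5),29),('foot-5',(527.9,131.8,105.5),29),('holder',(534.3,133,60),37)]:
    for n,p,o in [('scene',ps,(225,110,0)),('side',pd,(235,110,400))]:
        lo,hi=circ(p,c,r);k=6.667
        print(nm,n,((lo[0]-o[0])*k+o[2]).round(),((hi[0]-o[0])*k+o[2]).round(),((lo[1]-o[1])*k).round(),((hi[1]-o[1])*k).round())
```

```text
foot TCP scene 139.0 248.0 276.0 349.0
foot TCP side 537.0 660.0 252.0 317.0
foot-5 scene 130.0 240.0 279.0 351.0
foot-5 side 527.0 649.0 253.0 318.0
holder scene 127.0 264.0 328.0 420.0
holder side 524.0 678.0 322.0 407.0
```

Run:
```python
from h import *
p=np.load('q.npy',allow_pickle=True).item()
Z=lambda u,v:(200+u/7,125+v/5)
A=np.array([onz(p,*Z(*q),60,True)[:2] for q in [(163,245),(220,140),(300,92),(400,75),(500,95),(580,150),(628,240)]])
M=np.c_[2*A,np.ones(len(A))];s=np.linalg.lstsq(M,(A**2).sum(1),rcond=None)[0];print('rim',s[:2],np.sqrt(s[2]+s[0]**2+s[1]**2))
for z in (105.5,110):
    A=np.array([onz(p,*Z(*q),z,True)[:2] for q in [(163,290),(220,230),(300,192),(385,180),(480,198),(550,240),(590,285)]])
    M=np.c_[2*A,np.ones(len(A))];s=np.linalg.lstsq(M,(A**2).sum(1),rcond=None)[0];print('foot',s[:2],np.sqrt(s[2]+s[0]**2+s[1]**2))
```

```text
rim [533.63364783 133.08838579] 35.95022043483543
foot [526.18823388 135.05259305] 30.244976636463523
foot [527.62125302 134.99364379] 29.738092614011165
```

```bash
python3 -m jog '{"xyz":[[0.3,-0.1,0],[0,0,-0.5],[0,0,-0.6],[0,0,-0.3],[0,0,0],[0,0,0]],"angular":[[0,0,0],[0,0,0],[0,0,0],[0,0,0],[0,0,0],[0,0,0]]}'
python3 - <<'E'
from h import *
im,p=cap('wrist','r1');np.save('r1.npy',p,allow_pickle=True)
z=cv2.resize(im[125:245,200:310],(480,522),interpolation=cv2.INTER_CUBIC)
i1,_=cap('scene','r1s');i2,_=cap('side','r1d')
a=i1[110:190,225:285];b=i2[110:190,235:295]
q=cv2.resize(cv2.vconcat([a,b]),(196,522),interpolation=cv2.INTER_CUBIC)
cv2.imwrite('pics/r1z.png',cv2.hconcat([z,q]))
E
```

```text
time: 42.55
tool_pos: [538.5, 128.3, 184.8]
tcp_rot: [3.138, -0.002, -1.566]
contact_force: [-0.0, 0.4, -2.5]
grip_width: 47.2
```

View pics/r1z.png

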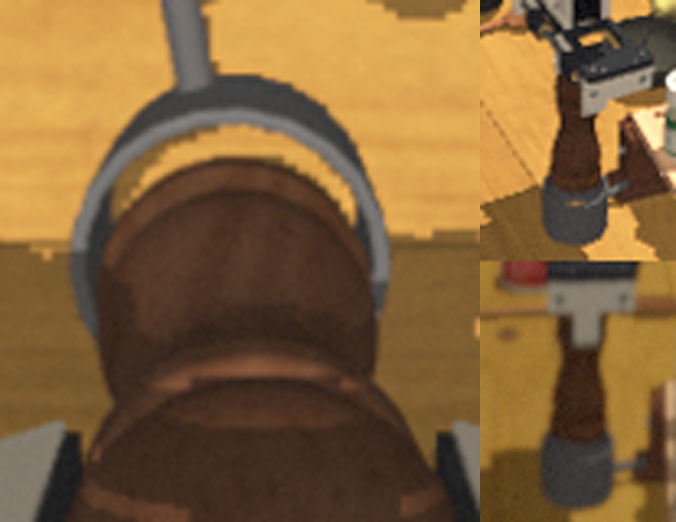

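Run:
```python
from h import *
p=np.load('r1.npy',allow_pickle=True).item()
k=480/110;Z=lambda u,v:(200+u/k,125+v/4.35)
def fit(L,z):
    A=np.array([onz(p,*Z(*q),z,True)[:2] for q in L]);M=np.c_[2*A,np.ones(len(A))];s=np.linalg.lstsq(M,(A**2).sum(1),rcond=None)[0];print(z,s[:2],np.sqrt(s[2]+s[0]**2+s[1]**2))
fit([(74,260),(100,190),(150,135),(230,108),(310,138),(360,190),(387,260)],60)
for z in (74,79): fit([(101,270),(135,200),(180,168),(235,157),(290,170),(335,200),(370,265)],z)
```

```text
60 [533.86430056 133.06727122] 35.14355739158799
74 [532.36321097 131.62555015] 29.597919583758483
79 [533.95354135 131.55627457] 29.046455426695392
```

```bash
python3 -m jog '{"xyz":[[0.03,0.09,0],[0,0,-0.3],[0,0,-0.3],[0,0,-0.3],[0,0,-0.3],[0,0,0]],"angular":[[0,0.03,0],[0,0,0],[0,0,0],[0,0,0],[0,0,0],[0,0,0]]}'
```

```text
time: 43.3
tool_pos: [539.6, 130.5, 159.8]
tcp_rot: [3.137, -0.002, -1.565]
contact_force: [-0.4, 0.1, -1.9]
grip_width: 47.1
```

```bash
python3 -m jog '{"xyz":[[0,-0.02,-0.4],[0,0,-0.4],[0,0,-0.4],[0,0,-0.3],[0,0,-0.2],[0,0,0]],"angular":[[0,0,0],[0,0,0],[0,0,0],[0,0,0],[0,0,0],[0,0,0]]}'
```

```text
time: 43.9
tool_pos: [539.1, 130.0, 122.1]
tcp_rot: [3.135, -0.002, -1.565]
contact_force: [-0.7, -0.4, -1.7]
grip_width: 47.1
```

```bash
python3 -m jog '{"xyz":[[0,0,-0.3],[0,0,-0.2],[0,0,-0.05],[0,0,0]],"angular":[[0,0,0],[0,0,0],[0,0,0],[0,0,0]]}'
```

```text
time: 44.3
tool_pos: [539.6, 130.1, 110.8]
tcp_rot: [3.137, -0.002, -1.565]
contact_force: [-0.3, -0.2, -0.3]
grip_width: 47.2
```

```bash
python3 -m jog '{"xyz":[[0,0,-0.04],[0,0,0],[0,0,0],[0,0,0],[0,0,0]],"angular":[[0,0,0],[0,0,0],[0,0,0],[0,0,0],[0,0,0]]}' -1
python3 -m jog '{"xyz":[[0,0,0.6],[0,0,1],[0,0,1],[0,0,1],[0,0,1],[0,0,0.8],[0,0,0]],"angular":[[0,0,0],[0,0,0],[0,0,0],[0,0,0],[0,0,0],[0,0,0],[0,0,0]]}'
python3 - <<'E'
from h import *
im,p=cap('wrist','s');np.save('s.npy',p,allow_pickle=True)
i1,_=cap('scene','ss');i2,_=cap('side','sd')
a=i1[90:300,200:360];b=i2[90:300,180:340];cv2.imwrite('pics/s2.png',cv2.resize(cv2.hconcat([a,b]),(800,525),interpolation=cv2.INTER_CUBIC))
E
```

```text
time: 44.8
tool_pos: [540.9, 130.2, 111.3]
tcp_rot: [3.141, -0.001, -1.565]
contact_force: [-0.5, -0.9, 0.5]
grip_width: 82.7
time: 45.5
tool_pos: [540.6, 130.2, 228.7]
tcp_rot: [-3.14, -0.001, -1.565]
contact_force: [0.1, 0.8, 1.3]
grip_width: 91.8
```

View pics/s.png

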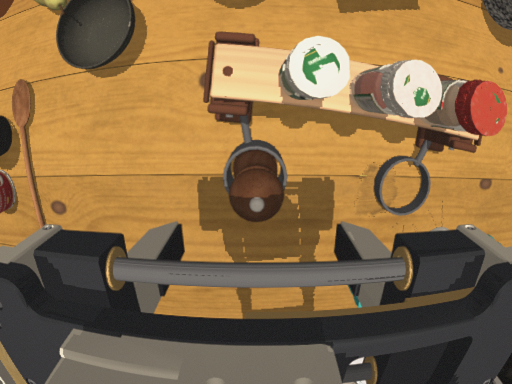

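View pics/s2.png

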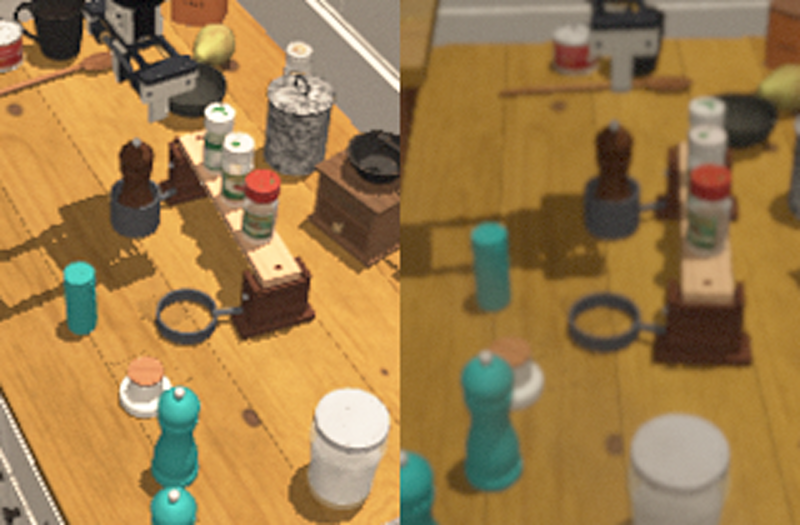

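```bash
python3 -m jog '{"xyz":[[-0.4,-0.95,0],[-0.4,-0.95,0],[-0.4,-0.95,0],[-0.4,-0.95,0],[-0.4,-0.95,0],[-0.4,-0.95,0],[-0.4,-0.95,0],[-0.4,-0.95,0],[-0.4,-0.95,0],[-0.4,-0.95,0]],"angular":[[0,0,0.7],[0,0,0.7],[0,0,0.7],[0,0,0.7],[0,0,0.7],[0,0,0.7],[0,0,0.7],[0,0,0.7],[0,0,0.7],[0,0,0.7]]}'
python3 -m jog '{"xyz":[[-0.4,-0.95,0],[-0.4,-0.95,-0.2],[-0.4,-0.95,-0.5],[-0.4,-0.7,-0.6],[0,0,-0.6],[0,0,-0.5],[0,0,0]],"angular":[[0,0,0.3],[0,0,0],[0,0,0],[0,0,0],[0,0,0],[0,0,0],[0,0,0]]}'
python3 - <<'E'
from h import *
im,p=cap('wrist','t');np.save('t.npy',p,allow_pickle=True)
E
```

```text
time: 46.65
tool_pos: [449.4, -63.9, 212.4]
tcp_rot: [3.118, 0.011, -0.799]
contact_force: [0.1, -0.0, -0.1]
grip_width: 91.6
time: 47.35
tool_pos: [410.7, -138.0, 156.1]
tcp_rot: [3.113, 0.024, -0.767]
contact_force: [-0.4, 0.5, 0.2]
grip_width: 91.7
```

View pics/t.png

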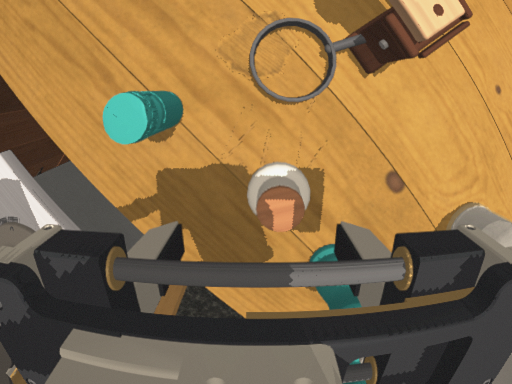

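Run:
```python
from h import *
p=np.load('t.npy',allow_pickle=True).item()
g=lambda n,q,z:print(n,onz(p,*q,z,True).round(1))
g('lid',(281,208),58);g('foot l',(247,194),18);g('foot r',(310.5,194),18)
k=lambda L,z:0
def fit(L,z):
    A=np.array([onz(p,*q,z,True)[:2] for q in L]);M=np.c_[2*A,np.ones(len(A))];s=np.linalg.lstsq(M,(A**2).sum(1),rcond=None)[0];print(z,s[:2],np.sqrt(s[2]+s[0]**2+s[1]**2))
fit([(249,60),(336,60),(291,18),(292,103)],24)
```

```text
lid [ 409.6 -166.2   58. ]
foot l [ 384.7 -143.2   18. ]
foot r [ 433.2 -189.3   18. ]
24 [511.9515095  -76.19535081] 41.81569316493789
```

```bash
python3 -m jog '{"xyz":[[-0.3,-0.8,0],[-0.2,-0.6,-0.5],[0,0,-0.7],[0,0,-0.7],[0,0,-0.5],[0,0,0]],"angular":[[0.04,-0.32,0],[0,0,0],[0,0,0],[0,0,0],[0,0,0],[0,0,0]]}'
```

```text
time: 48.0
tool_pos: [402.3, -167.3, 106.9]
tcp_rot: [3.14, -0.0, -0.765]
contact_force: [-0.2, -0.1, 0.3]
grip_width: 91.6
```

```bash
python3 -m jog '{"xyz":[[0.3,0.05,-0.6],[0,0,-0.7],[0,0,-0.7],[0,0,-0.7],[0,0,-0.5],[0,0,-0.3],[0,0,0]],"angular":[[0,0,0],[0,0,0],[0,0,0],[0,0,0],[0,0,0],[0,0,0],[0,0,0]]}'
```

```text
time: 48.7
tool_pos: [412.6, -166.5, 33.3]
tcp_rot: [3.14, -0.005, -0.764]
contact_force: [-1.3, -0.4, 0.2]
grip_width: 92.0
```

```bash
python3 -m jog '{"xyz":[[-0.17,0,-0.15],[0,0,-0.05],[0,0,0]],"angular":[[0,0.04,0],[0,0,0],[0,0,0]]}'
python3 -m jog '{"xyz":[[0,0,-0.02],[0,0,-0.02],[0,0,-0.02],[0,0,-0.02],[0,0,-0.02],[0,0,-0.02],[0,0,0],[0,0,0]],"angular":[[0,0,0],[0,0,0],[0,0,0],[0,0,0],[0,0,0],[0,0,0],[0,0,0],[0,0,0]]}' 1
```

```text
time: 49.0
tool_pos: [409.7, -166.9, 29.8]
tcp_rot: [3.138, -0.003, -0.764]
contact_force: [0.1, -0.9, 1.0]
grip_width: 91.8
time: 49.8
tool_pos: [410.0, -167.1, 28.1]
tcp_rot: [3.138, -0.005, -0.764]
contact_force: [0.4, 0.3, 0.2]
grip_width: 45.4
```

```bash
python3 -m jog '{"xyz":[[0,0,0.5],[0,0,1],[0,0,1],[0.5,0.4,0.8],[0.9,0.8,0.3],[0.9,0.8,0],[0.9,0.8,0],[0.9,0.8,0],[0.4,0.3,0],[0,0,0]],"angular":[[0,0,0],[0,0,0],[0,0,0],[0,0,0],[0,0,0],[0,0,0],[0,0,0],[0,0,0],[0,0,0],[0,0,0]]}'
```

```text
time: 50.8
tool_pos: [501.9, -86.0, 108.1]
tcp_rot: [3.139, -0.006, -0.766]
contact_force: [-1.4, 0.1, -1.1]
grip_width: 45.3
```

```bash
python3 -m jog '{"xyz":[[0.5,0.45,-0.3],[0,0,-0.2],[0,0,0],[0,0,0]],"angular":[[0,0.04,0],[0,0,0],[0,0,0],[0,0,0]]}'
python3 - <<'E'
from h import *
im,p=cap('wrist','u');np.save('u.npy',p,allow_pickle=True)
cv2.imwrite('pics/uz.png',cv2.resize(im[120:260,190:330],(750,590),interpolation=cv2.INTER_CUBIC))
E
```

```text
time: 51.2
tool_pos: [510.6, -77.7, 96.9]
tcp_rot: [3.134, -0.0, -0.767]
contact_force: [-0.1, -0.2, -2.4]
grip_width: 45.3
```

View pics/uz.png

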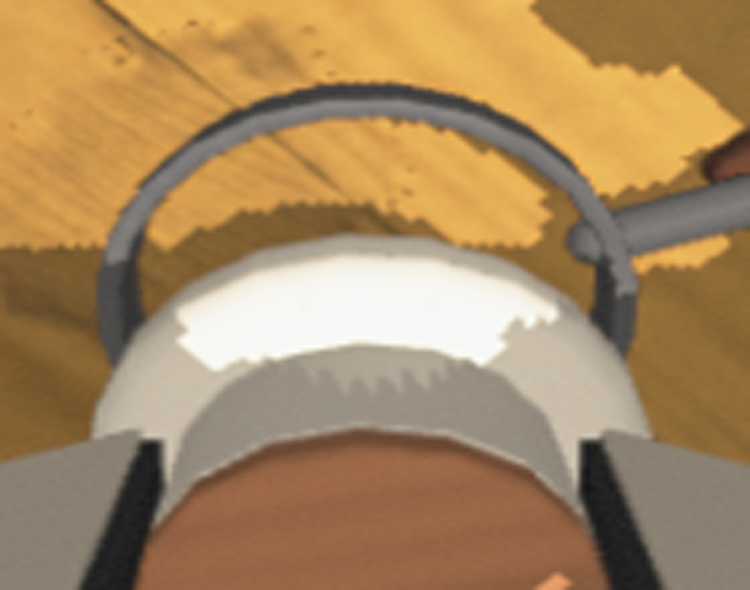

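```bash
cat > fitu.py <<'E'
from h import *
import sys
def run(f,rim,foot,z,w=140,x0=190,y0=120):
    p=np.load(f,allow_pickle=True).item()
    Z=lambda u,v:(x0+u/750*w,y0+v/590*140)
    def fit(L,z):
        A=np.array([onz(p,*Z(*q),z,True)[:2] for q in L]);M=np.c_[2*A,np.ones(len(A))];s=np.linalg.lstsq(M,(A**2).sum(1),rcond=None)[0];print(z,s[:2].round(1),np.sqrt(s[2]+s[0]**2+s[1]**2).round(1))
    fit(rim,24)
    for zz in (z,z+4): fit(foot,zz)
E
python3 - <<'E'
from fitu import run
run('u.npy',[(103,270),(135,205),(190,148),(270,105),(365,90),(470,112),(560,170),(610,230),(630,290)],[(93,425),(115,365),(160,310),(200,280),(260,250),(370,235),(480,250),(550,285),(600,325),(635,380)],69)
E
```

```text
24 [514.4 -73.8] 39.8
69 [507.8 -82. ] 35.2
73 [509.  -80.7] 34.5
```

```bash
python3 -m jog '{"xyz":[[0.14,0.16,-0.2],[0,0,-0.5],[0,0,-0.5],[0,0,-0.4],[0,0,0],[0,0,0]],"angular":[[0,0,0],[0,0,0],[0,0,0],[0,0,0],[0,0,0],[0,0,0]]}'
python3 - <<'E'
from h import *
im,p=cap('wrist','v');np.save('v.npy',p,allow_pickle=True)
cv2.imwrite('pics/vz.png',cv2.resize(im[120:260,190:330],(750,590),interpolation=cv2.INTER_CUBIC))
i1,_=cap('scene','vs');i2,_=cap('side','vd')
a=i1[180:240,240:310];b=i2[180:240,230:300];cv2.imwrite('pics/v2.png',cv2.resize(cv2.hconcat([a,b]),(800,343),interpolation=cv2.INTER_CUBIC))
E
```

```text
time: 51.85
tool_pos: [512.5, -74.8, 61.3]
tcp_rot: [3.133, 0.001, -0.768]
contact_force: [0.1, -0.4, -1.0]
grip_width: 45.5
```

View pics/vz.png

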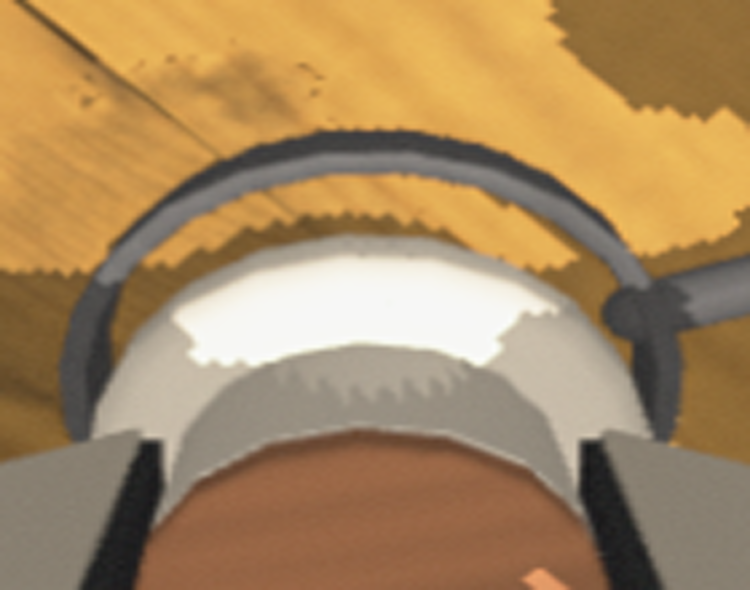

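View pics/v2.png

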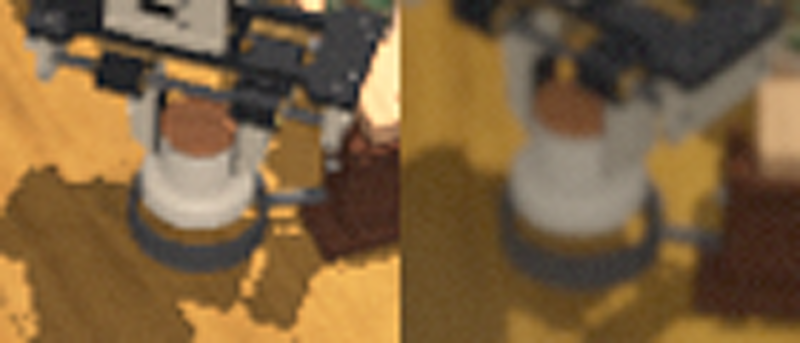

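Run:
```python
from fitu import run
from h import *
run('v.npy',[(70,340),(105,268),(170,212),(250,168),(365,151),(480,170),(570,215),(635,272),(670,340)],[(93,425),(115,365),(160,310),(200,280),(260,250),(370,235),(480,250),(550,285),(600,325),(645,400)],33.2)
ps,pd=camera_params('scene'),camera_params('side')
def circ(p,c,r):
    t=np.linspace(0,6.28,90);P=np.array([proj(p,[c[0]+r*np.cos(a),c[1]+r*np.sin(a),c[2]]) for a in t]);return P.min(0),P.max(0)
k=800/140
for nm,c,r in [('foot',(512.5,-74.8,33.2),34),('ring',(512.8,-75.5,24),42)]:
    for n,p,o in [('scene',ps,(240,180,0)),('side',pd,(230,180,400))]:
        lo,hi=circ(p,c,r);print(nm,n,((lo[0]-o[0])*k+o[2]).round(),((hi[0]-o[0])*k+o[2]).round(),((lo[1]-o[1])*k).round(),((hi[1]-o[1])*k).round())
```

```text
24 [513.5 -74.6] 40.1
33.2 [509.4 -79.5] 35.5
37.2 [510.6 -78.2] 34.7
foot scene 141.0 257.0 138.0 223.0
foot side 514.0 649.0 143.0 230.0
ring scene 129.0 271.0 139.0 245.0
ring side 499.0 666.0 148.0 256.0
```

```bash
python3 -m jog '{"xyz":[[0.04,0.03,-0.3],[0,0,-0.3],[0,0,-0.2],[0,0,0]],"angular":[[0,0,0],[0,0,0],[0,0,0],[0,0,0]]}'
```

```text
time: 52.4
tool_pos: [513.8, -74.2, 45.2]
tcp_rot: [3.134, -0.0, -0.768]
contact_force: [-0.6, -0.0, -2.5]
grip_width: 45.5
```

```bash
python3 -m jog '{"xyz":[[0,0,-0.3],[0,0,-0.25],[0,0,-0.15],[0,0,-0.05],[0,0,0]],"angular":[[0,0,0],[0,0,0],[0,0,0],[0,0,0],[0,0,0]]}'
```

```text
time: 52.9
tool_pos: [513.9, -74.2, 34.2]
tcp_rot: [3.135, -0.005, -0.768]
contact_force: [-3.3, 0.1, -0.4]
grip_width: 45.2
```

```bash
python3 -m jog '{"xyz":[[-0.06,0,-0.08],[0,0,-0.15],[0,0,-0.1]],"angular":[[0,0.04,0],[0,0,0],[0,0,0]]}'
```

```text
time: 53.2
tool_pos: [514.3, -74.3, 32.7]
tcp_rot: [3.136, -0.008, -0.768]
contact_force: [-13.9, 3.7, 23.2]
grip_width: 45.2
```

```bash
python3 -m jog '{"xyz":[[-0.05,0,0.25],[0,0,0.1],[0,0,0]],"angular":[[0,0.07,0],[0,0,0],[0,0,0]]}'
python3 - <<'E'
from h import *
p=np.load('v.npy',allow_pickle=True).item()
Z=lambda u,v:(190+u/750*140,120+v/590*140)
for z in (15,24):print(onz(p,*Z(620,312),z,True).round(1),onz(p,*Z(745,285),z,True).round(1))
im,p=cap('wrist','x');np.save('x.npy',p,allow_pickle=True)
cv2.imwrite('pics/xz.png',cv2.resize(im[120:260,190:330],(750,590),interpolation=cv2.INTER_CUBIC))
E
```

```text
time: 53.5
tool_pos: [513.3, -74.4, 39.9]
tcp_rot: [3.131, -0.003, -0.768]
contact_force: [1.3, 1.3, -2.0]
grip_width: 45.4
[545.6 -90.6  15. ] [561.3 -99.   15. ]
[546.6 -87.4  24. ] [561.6 -95.4  24. ]
```

View pics/xz.png

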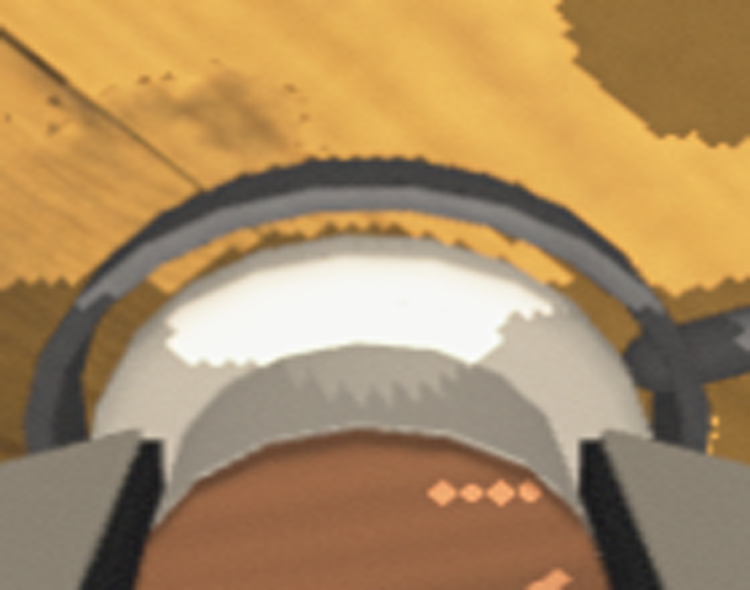

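Run:
```python
from fitu import run
run('x.npy',[(27,430),(45,360),(78,300),(150,240),(250,200),(365,186),(480,200),(570,240),(650,305),(690,365),(708,430)],[(93,425),(115,365),(160,310),(200,280),(260,250),(370,235),(480,250),(550,285),(600,325),(645,400)],11.8)
```

```text
24 [513.3 -74.9] 40.8
11.8 [510.3 -79.2] 35.5
15.8 [511.6 -77.8] 34.7
```

```bash
python3 -m jog '{"xyz":[[-0.12,0.06,-0.1],[0,0,-0.1],[0,0,-0.1],[0,0,0]],"angular":[[0,0.03,0],[0,0,0],[0,0,0],[0,0,0]]}'
```

```text
time: 53.95
tool_pos: [512.4, -73.6, 33.5]
tcp_rot: [3.13, -0.004, -0.768]
contact_force: [-3.6, 0.9, 7.3]
grip_width: 45.7
```

```bash
python3 -m jog '{"xyz":[[0,0,0.03],[0,0,0],[0,0,0],[0,0,0]],"angular":[[0,0,0],[0,0,0],[0,0,0],[0,0,0]]}' -0.39
python3 -m jog '{"xyz":[[0,0,0.4],[0,0,0.8],[0,0,1],[0,0,1],[0,0,1],[0,0,1],[0,0,1],[0,0,1],[0,0,0]],"angular":[[0,0,0],[0,0,0],[0,0,0],[0,0,0],[0,0,0],[0,0,0],[0,0,0],[0,0,0],[0,0,0]]}'
python3 - <<'E'
from h import *
im,p=cap('wrist','y');np.save('y.npy',p,allow_pickle=True)
i1,_=cap('scene','ys');i2,_=cap('side','yd')
a=i1[90:300,200:360];b=i2[90:300,180:340];cv2.imwrite('pics/y2.png',cv2.resize(cv2.hconcat([a,b]),(800,525),interpolation=cv2.INTER_CUBIC))
E
```

```text
time: 54.35
tool_pos: [513.3, -73.9, 34.3]
tcp_rot: [3.131, -0.006, -0.768]
contact_force: [-0.5, -0.3, 1.9]
grip_width: 63.3
time: 55.25
tool_pos: [511.6, -73.5, 186.3]
tcp_rot: [3.13, -0.004, -0.768]
contact_force: [0.7, 0.7, -0.4]
grip_width: 63.6
```

View pics/y.png

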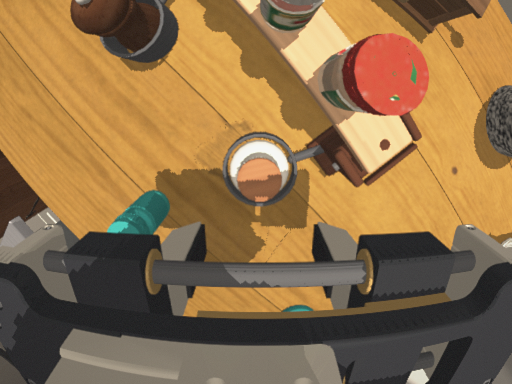

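View pics/y2.png

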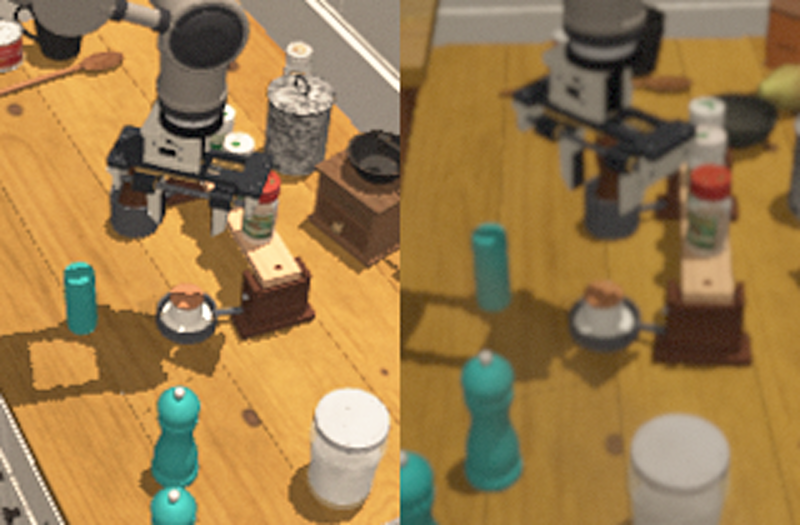

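Run:
```python
import cv2
a=cv2.imread('pics/ys.png')[195:235,255:305];b=cv2.imread('pics/yd.png')[195:235,235:285]
c=cv2.imread('pics/y.png')[120:220,205:315]
top=cv2.resize(cv2.hconcat([a,b]),(800,320),interpolation=cv2.INTER_CUBIC);cv2.imwrite('pics/y3.png',top);cv2.imwrite('pics/y4.png',cv2.resize(c,(660,600),interpolation=cv2.INTER_CUBIC))
```

```text
(no output)
```

View pics/y3.png

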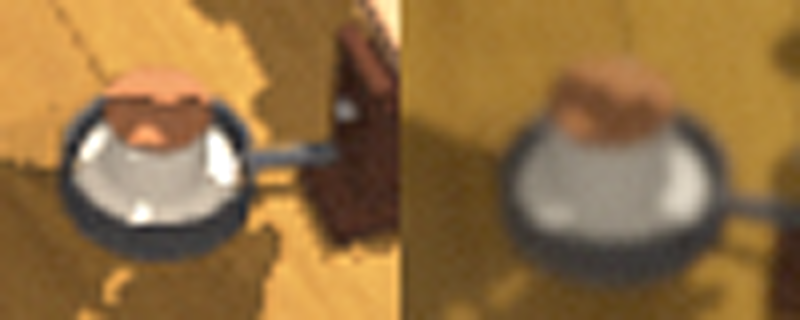

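View pics/y4.png

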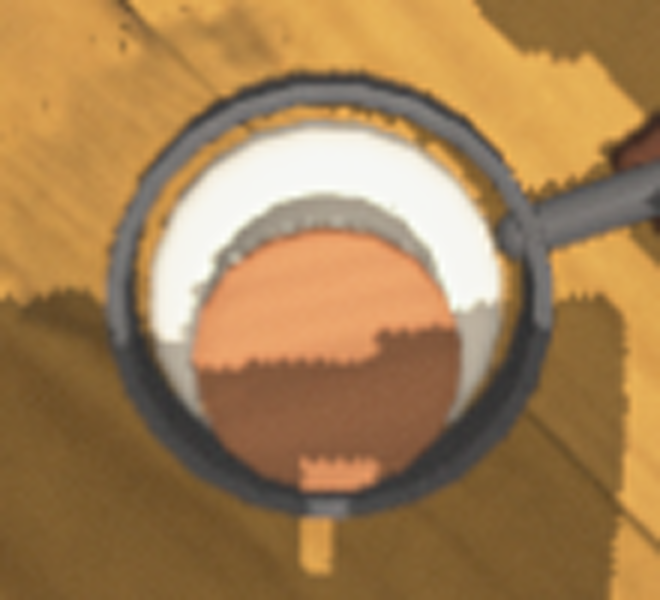

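Run:
```python
from h import *
p=np.load('y.npy',allow_pickle=True).item()
Z=lambda u,v:(205+u/6,120+v/6)
def fit(n,L,z):
    A=np.array([onz(p,*Z(*q),z,True)[:2] for q in L]);M=np.c_[2*A,np.ones(len(A))];s=np.linalg.lstsq(M,(A**2).sum(1),rcond=None)[0];print(n,z,s[:2].round(1),np.sqrt(s[2]+s[0]**2+s[1]**2).round(1))
fit('rim',[(107,300),(135,190),(200,115),(320,80),(440,115),(520,190),(552,300),(535,400),(480,470),(325,515),(180,470),(125,390)],24)
L=[(193,330),(215,270),(260,238),(325,228),(395,245),(445,290),(462,340),(195,375),(230,450),(455,400),(420,455),(320,490)]
for z in (53,58,64):fit('lid',L,z)
L=[(150,300),(175,215),(225,155),(325,123),(420,155),(480,220),(502,290)]
for z in (3,10,18):fit('foot',L,z)
ps,pd=camera_params('scene'),camera_params('side')
def circ(p,c,r):
    t=np.linspace(0,6.28,90);P=np.array([proj(p,[c[0]+r*np.cos(a),c[1]+r*np.sin(a),c[2]]) for a in t]);return P.min(0),P.max(0)
for z in (58,63):
  for n,p2,o in [('scene',ps,(255,195,0)),('side',pd,(235,195,400))]:
    lo,hi=circ(p2,(512.5,-75.5,z),23);print(z,n,((lo-o[:2])*8).round()+[o[2],0],((hi-o[:2])*8).round()+[o[2],0])
    lo,hi=circ(p2,(512.8,-75.5,24),42);print(z,n,'ring',((lo-o[:2])*8).round()+[o[2],0],((hi-o[:2])*8).round()+[o[2],0])
```

```text
rim 24 [513.  -75.9] 41.8
lid 53 [511.3 -76.5] 23.2
lid 58 [512.2 -75.5] 22.8
lid 64 [513.4 -74.2] 22.3
foot 3 [510.1 -78. ] 34.4
foot 10 [511.3 -76.7] 33.7
foot 18 [512.6 -75.3] 32.9
58 scene [105.  52.] [216. 134.]
58 scene ring [60. 74.] [259. 223.]
58 side [549.  47.] [679. 129.]
58 side ring [498.  88.] [732. 239.]
63 scene [106.  44.] [217. 126.]
63 scene ring [60. 74.] [259. 223.]
63 side [549.  36.] [679. 118.]
63 side ring [498.  88.] [732. 239.]
```

Run:
```python
from h import *
p=np.load('s.npy',allow_pickle=True).item()
g=lambda n,q,z:print(n,onz(p,*q,z,True).round(1))
g('knob',(257,204),155)
a=cv2.imread('pics/s.png')[125:235,200:310];cv2.imwrite('pics/sz.png',cv2.resize(a,(590,590),interpolation=cv2.INTER_CUBIC))
g('jarA',(319,67),200);g('jarB',(414,88),200);g('jarC',(487,107),200)
print('board pts',[ (np.array([636,20])+y*np.array([.1,.995])).round(1) for y in (72,1,-72)])
ps,pd=camera_params('scene'),camera_params('side')
```

```text
knob [536.2 130.5 155. ]
jarA [642.2  92.1 200. ]
jarB [634.5  24.5 200. ]
jarC [629.5 -46.6 200. ]
board pts [array([643.2,  91.6]), array([636.1,  21. ]), array([628.8, -51.6])]
```

View pics/sz.png

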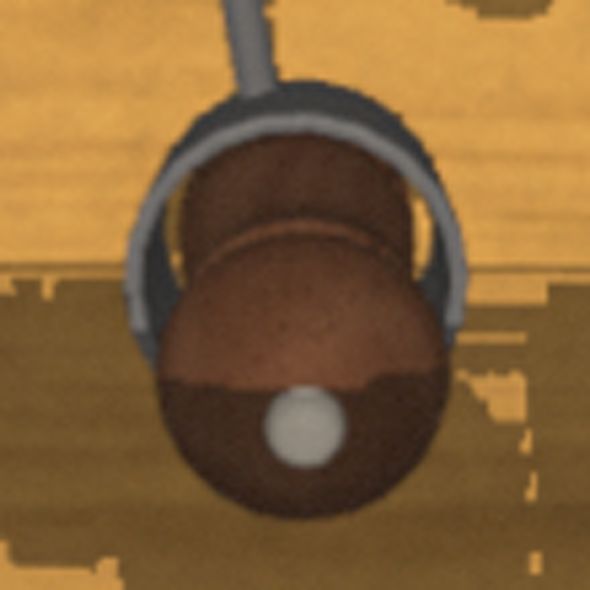

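```bash
python3 -m jog '{"xyz":[[-0.5,0,1],[-0.8,0,1],[-0.8,0,1],[-0.8,0,0.5],[-0.8,0,0],[-0.8,0,0],[0,0,0],[0,0,0],[0,0,0],[0,0,0]],"angular":[[0,0,0],[0,0,0],[0,0,0],[0,0,0],[0,0,0],[0,0,0],[0,0,0],[0,0,0],[0,0,0],[0,0,0]]}' -1
python3 - <<'E'
from h import *
im,p=cap('wrist','z')
i1,_=cap('scene','zs');i2,_=cap('side','zd')
a=i1[90:320,180:360];b=i2[90:320,160:340];cv2.imwrite('pics/zz2.png',cv2.resize(cv2.hconcat([a,b]),(800,511),interpolation=cv2.INTER_CUBIC))
E
```

```text
time: 56.4
tool_pos: [412.9, -71.5, 243.5]
tcp_rot: [3.117, 0.022, -0.768]
contact_force: [-0.3, -0.1, -0.8]
grip_width: 92.0
```

View pics/zz2.png

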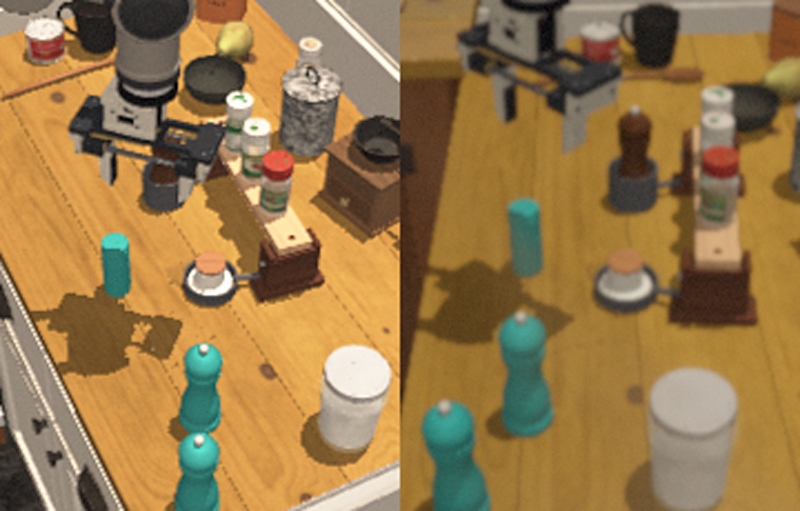

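View pics/z.png

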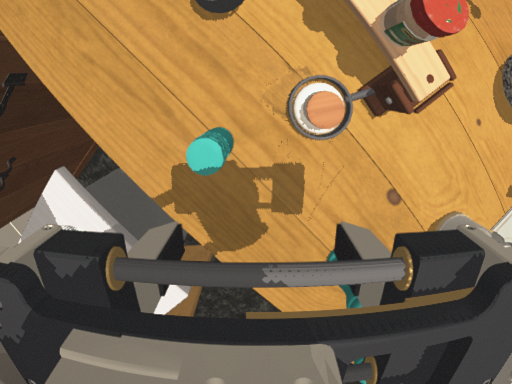

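The last pictures show three upright jars in a row on the seated board, the mill in the tall holder, the salt pot in the low ring, and the look-alikes and sugar jar untouched. I'm handing in the job.

```bash
python3 -c "
from plant import bot
print(bot.close_job())"
```

```text
the job is handed in; nothing more can be done
None
```

The spice shelf is back together and the job was handed in at about 56 s; no verdict was given.

- **Board:** it lies flat in both ledges. Its centre measured about (636, 20) mm, against about (634.5, 19) mm for the seat.
- **Jars:** I found three, two with white and green caps and one with a red cap. All stand upright in one row, within about 2 mm of the board's middle line. I took the pale-capped jar behind the canister at the back to be one of the things to leave, and left it.
- **Pepper mill:** it stands upright in the tall holder, about 3 mm off centre.
- **Salt pot:** it stands level in the low holder, about 1–2 mm off centre.
- **Left alone:** the sugar jar, the turquoise look-alikes and the things at the back were not touched. The arm was clear of everything at hand-in.

Two checks did not agree cleanly:

- **Salt pot:** it met resistance about 5 mm higher than I expected while being lowered, peaking at 23 N. I raised it, moved it away from the holder's rod and tried again. It met resistance at the same height, so I let it go there. The pictures afterwards show it level, with its lid at the right height.
- **Mill foot:** the cameras showed it about 5 mm off the gripper's centre line, so I corrected for that before lowering it.

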